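# Check the scale, weigh the tack tins and square them up on the packing board

### The arm

A 7-joint arm with a two-finger parallel gripper is mounted at the origin on the work surface. World frame = base frame: x ahead of the robot, y to its left, z up, the work surface at z = 0. Lengths are in m, angles in rad, forces in N, time in s.
With the tool pointing down it reaches from about 0.4 to 0.875 m from the base axis. Payload 6.5 kg.
Tool frame: the origin (TCP) lies at the very end of the fingers, on their centre line; the grasp point (between the pads) lies arm.grip_depth behind it (arm.grip_depth is the distance from the TCP to the grasp point, in m); z points along the fingers, y is the line along which they close (so a half turn about z gives the same grasp; the last joint's range is limited). The gripper opens to 85 mm and grips with 20 to 120 N. Pads are 22 mm wide; open, the fingers measure 114 mm over their backs; the gripper's body (76 mm by 85 mm) begins 54 mm behind the grasp point. The pads swing forward as they close: fully open they stand 13 mm farther back than shut.
Start: joints at [-1.198, 0.536, -0.004, 1.538, 0.003, 1.067, -0.071], TCP at [0.276, 0.588, 0.21] pointing down, gripper open.
Joint ranges: [-2.7, 2.7], [-0.37, 2.16], [-1.27, 1.26], [0.24, 2.4], [-1.31, 4.45], [0.19, 1.91], [-2.76, 2.76]. Speed limits (rad/s): [2.39, 2.39, 3.14, 3.14, 3.14, 3.14, 3.14].

### API

Orientations are given as a unit quaternion [w, x, y, z].
In Python, from plant import arm gives the robot as it stands.
- The arm moves only by the tool send_rows, never from a script. Its argument "commands" is a list of rows, each a list of 2 entries, a list of its own where there are three numbers: the shift along the tool's x, y, z in units of 25 cm (1.0 is 25 cm), then the turn, a rotation vector about the tool's x, y, z in units of 60 degrees (1.0 is 60 degrees). A call has 1 to 10 rows; each row is the pose to reach, as a shift and turn from the pose commanded when the call began, along the tool's axes at that moment; what a row does not reach only later rows make up. A row lasts 1/8 s, in which the tool goes at most 62.5 mm and 10.7 degrees, less where a joint would pass 70% of its speed; a pose out of reach is approached as far as the arm can. A call with a number of a shift or a turn outside -1 to 1 is refused whole. A call with a gripper value outside its range is refused whole. "grip" is the opening, from 0 (shut) to 1 (fully open), set as the call begins (left out, the last holds). The fingers move at their own pace and stop on an object; "force" is the grip in N (left out, the last holds). Time passes only in rows, so rows that repeat a pose let the fingers close. It gives the time, the measured TCP pose, the force, the opening and the grip force at its end, in the units of the state.
- arm.sense(): the state, without advancing time (a new reading comes with each control period).
- arm.grab_frame(name): name is "side" or "top"; returns the picture (384x512x3 uint8, red, green, blue); there is no depth.
- arm.camera_params(name): a dict with "mtx" (3x3 intrinsics, pixels), "R" (3x3) and "t" (3): a world point X has camera coordinates R X + t. Camera axes: x right, y down, z forward; pixel columns grow to the right and rows downward; lengths in m; the calibration is good to about 2 mm. A picture is of the moment at which its call begins. camera_params takes no time and is no camera call.
- arm.sign_off(): hands the job in; it is judged then, once.
Trained networks look in the newest picture that a camera, given by its name, has taken for a name from the list of things; names that differ only in an ending like _2 or _b are one class to them, and where a whole thing is asked for, a point or a joint stands for the part that bears it (a point fixed in the world has none). Each returns a list of dicts, best first, with "confidence" (0 to 1); they miss things now and then, are a little off and sometimes report something else, mostly with a low value. They report only what shows in the picture. A call takes as long as a camera call. They do not tell look-alikes from the thing itself.
- arm.spot_in(camera, label): "uv" ([column, row] in pixels, amid what is visible of it).
- arm.trace(camera, label): "pixels" (384x512 bool, what is visible of it) and "uv" ([column, row] in pixels, amid what is visible of it).
The state is a dict: "clock": time; "joint_positions": joint angles; "joint_vel": joint speeds; "effort": joint torques, N m; "eef_pos": TCP position; "tcp_rot": TCP orientation; "wrist_force": force on the tool from outside, world axes, zero at the start; "ft_torque": the same for the moment, N m; "width": finger opening in m; "grip_force": force on a finger pad.
Only numpy, scipy, OpenCV 4.12 (cv2) and the standard library are available. Lean on these libraries where they do the work, as an engineer would, in place of code of your own. Each camera call takes 0.05 s, during which the arm holds its last target. There are 200 camera calls.

### The job

Check the bench scale first: stand the check weight in the middle of the pan, let go, give it a second at rest there, then put it back in the middle of its round pad. Then weigh the tack tins that are there one at a time from the smallest to the largest, each let go in the middle of the pan and given a second at rest there, set down gently so that the pan is never driven down to its stop; after its weighing each tin goes into a bay of its own on the packing board, lengthwise, pushed flush against both the back rail and the side stop at the bay's left (seen from the robot). Finish with the pan empty and leave the hammer, the spool and the cup alone.

Things in the scene. Friction and masses are not known exactly. Their poses are not given: they have to be found in the camera images.
- weight: brass check weight, 500 g, an upright cylinder 44 mm in diameter and 42 mm high with a narrow neck and a 22 mm knob on top (68 mm high in all); origin at the centre of its underside, z up
- pad: fixed round black rubber pad, 66 mm in diameter and 4 mm thick, where the check weight lives; origin at the centre of its underside
- pan_mid (a point): centre of the top face of the scale's pan, marked by an engraved cross: a square steel plate 140 x 140 mm, 5 mm thick, over a fixed grey base 170 x 170 x 50 mm (the plate is the scale's highest part, its top 75 mm above the table when empty); this point sinks with the pan
- pan (a joint): how far the pan is pressed down, in m: 0 empty, grows by 1.25 mm per newton of load (800 N/m, damped, preloaded by 0.4 N), stop at 15 mm; counts as driven to its stop from 13.5 mm
- tin_small: the smallest of the lidded bare-metal tack tins, a plain closed block 56 mm long, 40 mm wide, 34 mm high, about 180 g; origin at the centre of its underside, x along its length, y across its width, z up. May be absent
- tin_medium: the middle-sized of the lidded bare-metal tack tins, a plain closed block 72 mm long, 48 mm wide, 44 mm high, about 320 g; origin at the centre of its underside, x along its length, y across its width, z up. May be absent
- tin_large: the largest of the lidded bare-metal tack tins, a plain closed block 88 mm long, 56 mm wide, 54 mm high, about 520 g; origin at the centre of its underside, x along its length, y across its width, z up. May be absent
- board: fixed plywood packing board 135 (x) by 300 (y) by 10 mm thick; origin at the centre of its underside, x towards the back rail (away from the robot), y to the left. A back rail along the far edge and three side stops, running from it 105 mm towards the robot, 12 mm thick, stand 12 mm above its top face, one stop at the left (+y) of each of the three bays
- bay0 (a point): inner corner of the leftmost bay, on the board's top face, where the back rail's face meets the face of the bay's left stop; axes as the board's: the tin lies on its -x, -y side. Bays are 96 mm apart with 84 mm clear width (the rightmost is open on its right)
- bay1 (a point): the same corner of the middle bay
- bay2 (a point): the same corner of the rightmost bay
- hammer: upholsterer's hammer lying beyond the scale, 260 mm long: leave alone
- spool: upright red thread spool, 44 mm in diameter, 68 mm high: leave alone
- cup: white ceramic cup, 72 mm in diameter, 85 mm high: leave alone
There are look-alikes about, which are no part of the job. What is shaped like the tin_small but green is not meant.

How it is judged:
On the way, in this order (a step that is already met when the one before it is completed fails the run):
1. the check weight stands released in the middle of the pan, at rest (horizontal distance between weight and pan_mid below 0.012 m and z of weight in the frame of pan_mid between -0.003 and 0.004 m and angle between weight's own z axis and vertical below 0.1 rad and linear speed of weight below 0.02 m/s and contact force between weight and the fingers below 0.05 N), for 0.8 s.
2. the check weight is back on its pad, released (horizontal distance between weight and pad below 0.012 m and z of weight in the frame of pad below 0.007 m and angle between weight's own z axis and vertical below 0.1 rad and linear speed of weight below 0.02 m/s and contact force between weight and the fingers below 0.05 N), for 0.2 s.
3. the smallest tin, if there, stands released in the middle of the pan, at rest (horizontal distance between tin_small and pan_mid below 0.012 m and z of tin_small in the frame of pan_mid between -0.003 and 0.004 m and angle between tin_small's own z axis and vertical below 0.1 rad and linear speed of tin_small below 0.02 m/s and contact force between tin_small and the fingers below 0.05 N), for 0.8 s.
4. the middle-sized tin, if there, stands released in the middle of the pan, at rest (horizontal distance between tin_medium and pan_mid below 0.012 m and z of tin_medium in the frame of pan_mid between -0.003 and 0.004 m and angle between tin_medium's own z axis and vertical below 0.1 rad and linear speed of tin_medium below 0.02 m/s and contact force between tin_medium and the fingers below 0.05 N), for 0.8 s.
5. the largest tin, if there, stands released in the middle of the pan, at rest (horizontal distance between tin_large and pan_mid below 0.012 m and z of tin_large in the frame of pan_mid between -0.003 and 0.004 m and angle between tin_large's own z axis and vertical below 0.1 rad and linear speed of tin_large below 0.02 m/s and contact force between tin_large and the fingers below 0.05 N), for 0.8 s.
At the end, for the whole second after the job is handed in: Each tin there lies flat in its own bay, lengthwise (within 3.5 degrees), at most 4 mm off the back rail and the left stop; the check weight stands within 12 mm of its pad's middle; the pan is empty. A weighing counts within 12 mm of the pan's middle, released, at rest for 0.8 s (angle between each of tin_small, tin_medium, tin_large's own z axis and vertical below 0.06 rad and linear speed of each of tin_small, tin_medium, tin_large, weight below 0.02 m/s and angle between the x axis of each of tin_small, tin_medium, tin_large and the x axis of board, either way round below 0.06 rad and ((x of tin_small in the frame of bay0 between -0.032 and -0.025 m and y of tin_small in the frame of bay0 between -0.024 and -0.017 m and z of tin_small in the frame of bay0 below 0.003 m) or (x of tin_small in the frame of bay1 between -0.032 and -0.025 m and y of tin_small in the frame of bay1 between -0.024 and -0.017 m and z of tin_small in the frame of bay1 below 0.003 m) or (x of tin_small in the frame of bay2 between -0.032 and -0.025 m and y of tin_small in the frame of bay2 between -0.024 and -0.017 m and z of tin_small in the frame of bay2 below 0.003 m)) and ((x of tin_medium in the frame of bay0 between -0.04 and -0.033 m and y of tin_medium in the frame of bay0 between -0.028 and -0.021 m and z of tin_medium in the frame of bay0 below 0.003 m) or (x of tin_medium in the frame of bay1 between -0.04 and -0.033 m and y of tin_medium in the frame of bay1 between -0.028 and -0.021 m and z of tin_medium in the frame of bay1 below 0.003 m) or (x of tin_medium in the frame of bay2 between -0.04 and -0.033 m and y of tin_medium in the frame of bay2 between -0.028 and -0.021 m and z of tin_medium in the frame of bay2 below 0.003 m)) and ((x of tin_large in the frame of bay0 between -0.048 and -0.041 m and y of tin_large in the frame of bay0 between -0.032 and -0.025 m and z of tin_large in the frame of bay0 below 0.003 m) or (x of tin_large in the frame of bay1 between -0.048 and -0.041 m and y of tin_large in the frame of bay1 between -0.032 and -0.025 m and z of tin_large in the frame of bay1 below 0.003 m) or (x of tin_large in the frame of bay2 between -0.048 and -0.041 m and y of tin_large in the frame of bay2 between -0.032 and -0.025 m and z of tin_large in the frame of bay2 below 0.003 m)) and horizontal distance between weight and pad below 0.012 m and z of weight in the frame of pad below 0.007 m and angle between weight's own z axis and vertical below 0.1 rad and value of joint pan below 0.0015 m); the robot touches nothing.
It fails at once if the pan is driven down to its stop (13.5 mm or more) (value of joint pan above 0.0135 m).
It fails at once if the hammer is disturbed (moved more than 30 mm) (distance of hammer from where it was at the start of the episode above 0.03 m).
It fails at once if the spool is disturbed (moved more than 30 mm) (distance of spool from where it was at the start of the episode above 0.03 m).
It fails at once if the cup is disturbed (moved more than 30 mm) (distance of cup from where it was at the start of the episode above 0.03 m).
Of tin_small, tin_medium, tin_large only 2 to 3 are there at a start; the rules pass over those that are not, and their reading is None.
At some moment in a run one of tin_small, tin_medium, tin_large may be knocked a few centimetres aside while the robot is not near it.
It also fails if it takes over 210 s, if anything falls off the work surface, if the arm or the gripper's body presses on something with over 40 N, if the wrist force passes 120 N, or if a joint passes its speed limit or range.

## Working session

There is one attempt and no reset: what is moved stays moved. The work goes in short steps, Python scripts to look and compute and a tool call to move; the robot and the scene stay as the last step left them, time stands still between calls to the robot, and variables do not carry over. Pictures are saved under pics/ and viewed, at most 14 in all, crops included, and the job is handed in when it is done.

Besides the shell and the picture viewer there is one more tool, called after "Call:" as name(argument=value, ...) on one line, values as JSON. send_rows: Moves the arm, as the interface text tells. Its arguments: {"type":"object","properties":{"commands":{"type":"array","items":{"type":"array"}},"grip":{"type":"number"},"force":{"type":"number"}},"required":["commands"]}

```bash
mkdir -p pics; ls
python3 - <<'E'
from plant import arm
import cv2,numpy as np
s=arm.sense()
for k,v in s.items(): print(k,np.round(v,4))
print(arm.grip_depth)
for c in ("side","top"):
    im=arm.grab_frame(c); cv2.imwrite(f"pics/{c}0.png",cv2.resize(im[:,:,::-1],(800,600),interpolation=cv2.INTER_CUBIC))
    p=arm.camera_params(c); print(c,np.round(p["mtx"],1).tolist(),np.round(p["R"],3).tolist(),np.round(p["t"],3).tolist(), np.round(-p["R"].T@p["t"],3))
E
```

```text
pics
clock 0.0
joint_positions [-1.1983  0.5372 -0.0045  1.5389  0.0026  1.0673 -0.0712]
joint_vel [ 0.0001  0.0006  0.     -0.0004  0.0006  0.     -0.0007]
effort [-4.00000e-04 -5.83414e+01  1.04820e+00 -2.59109e+01  1.23000e-02
  9.40000e-03  0.00000e+00]
eef_pos [0.2758 0.5878 0.2087]
tcp_rot [-1.000e-04  2.176e-01  9.760e-01 -9.000e-04]
wrist_force [-0.1679 -0.725   0.4508]
ft_torque [0.0013 0.0395 0.0476]
grip_force 0.0
width 0.0854
0.0187
side [[421.6, 0.0, 253.7], [0.0, 421.6, 193.3], [0.0, 0.0, 1.0]] [[-0.999, -0.047, 0.013], [-0.041, 0.672, -0.739], [0.026, -0.739, -0.674]] [0.53, 0.08, 1.167] [0.502 0.834 0.838]
top [[440.1, 0.0, 249.4], [0.0, 440.1, 194.0], [0.0, 0.0, 1.0]] [[-0.025, -1.0, 0.018], [-0.991, 0.022, -0.129], [0.128, -0.021, -0.992]] [-0.013, 0.525, 1.437] [0.336 0.005 1.492]
```

View pics/top0.png

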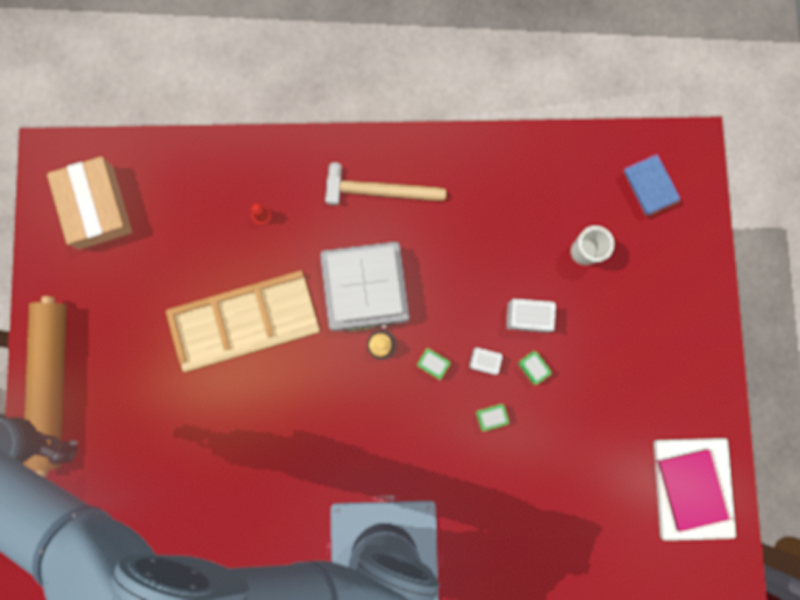

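View pics/side0.png

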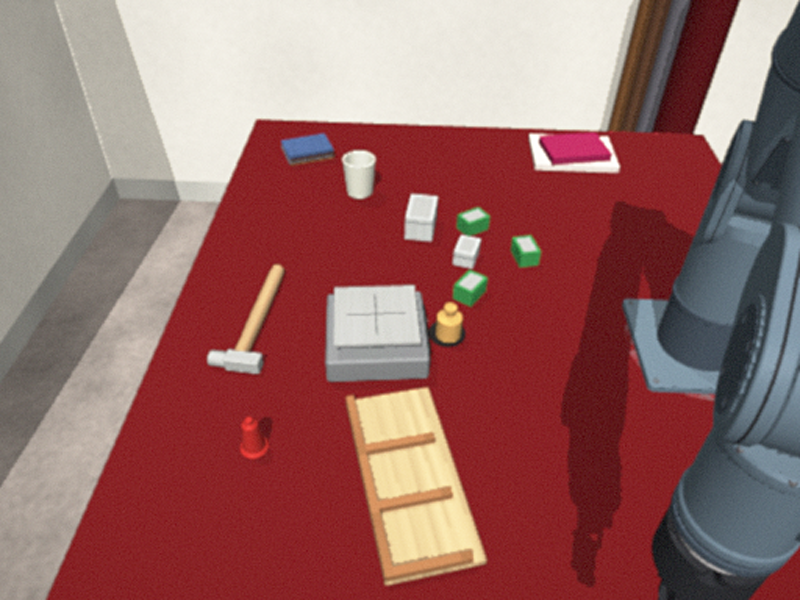

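The top view (800 px scale) shows two bare-metal tins, at (486,361) and (531,315). Three green-sided look-alikes sit at (434,363), (535,368) and (493,417). The weight is at (380,345), the scale at (365,284) and the board at (242,320).

```bash
cat > h.py <<'E'
from plant import arm
import cv2, numpy as np
from scipy.optimize import minimize
CAM={c:arm.camera_params(c) for c in("side","top")}
def proj(c,X):
    p=CAM[c]; q=(np.atleast_2d(X)@p["R"].T+p["t"])@p["mtx"].T
    return q[:,:2]/q[:,2:]
def unproj(c,uv,z):
    p=CAM[c]; d=p["R"].T@np.linalg.solve(p["mtx"],[uv[0],uv[1],1]); o=-p["R"].T@p["t"]
    return o+d*(z-o[2])/d[2]
def box(l,w,z0,z1): return np.array([[x,y,z] for x in(-l/2,l/2) for y in(-w/2,w/2) for z in(z0,z1)])
def cyl(d,z0,z1):
    a=np.linspace(0,2*np.pi,40,endpoint=False); return np.array([[d/2*np.cos(t),d/2*np.sin(t),z] for t in a for z in(z0,z1)])
def place(P,x,y,yaw):
    c,s=np.cos(yaw),np.sin(yaw); return np.c_[x+c*P[:,0]-s*P[:,1], y+s*P[:,0]+c*P[:,1], P[:,2]]
def masks(label,near=None,grab=True,cams=("top","side"),tol=0.08):
    """pick per camera the detection closest to near (x,y,z)"""
    out={}
    for c in cams:
        if grab: arm.grab_frame(c)
        best=None
        for d in arm.trace(c,label):
            e=0 if near is None else np.linalg.norm(np.array(d["uv"])-proj(c,near)[0])
            if d["confidence"]>0.2 and (best is None or e<best[0]): best=(e,d)
            if near is None: break
        if best and best[0]<25: out[c]=np.asarray(best[1]["pixels"])
    return out
S=4
def hullmask(c,P,o,wh):
    h=cv2.convexHull(((proj(c,P)-o+.5)*S*16).astype(np.int32))
    m=np.zeros((wh[1]*S,wh[0]*S),np.uint8); cv2.fillConvexPoly(m,h,1,shift=4); return cv2.resize(m.astype(np.float32),tuple(wh),interpolation=cv2.INTER_AREA)
def fit(ms,P,x0,sym=False):
    """pose x,y,yaw whose hull silhouettes match the masks; returns pose, 1-IoU"""
    W={}
    for c,m in ms.items():
        r,q=np.nonzero(m); o=np.array([q.min()-15,r.min()-15]); o=np.maximum(o,0); e=np.array([q.max()+15,r.max()+15])
        W[c]=(o,e-o,m[o[1]:e[1],o[0]:e[0]].astype(np.float32))
    def cost(v):
        t=0
        for c,(o,wh,m) in W.items():
            h=hullmask(c,place(P,v[0],v[1],0 if sym else v[2]),o,(m.shape[1],m.shape[0])); t+=np.abs(h-m).sum()/m.sum()
        return t/len(W)
    best=None
    for y in ([0] if sym else x0[2] if np.ndim(x0[2]) else [x0[2]]):
        s=[[0,0,0],[.012,0,0],[0,.012,0],[0,0,.25]]
        r=minimize(cost,[x0[0],x0[1],y],method="Nelder-Mead",options=dict(initial_simplex=np.array([x0[0],x0[1],y])+np.array(s),xatol=1e-4,fatol=1e-5))
        if best is None or r.fun<best.fun: best=r
    return best.x,best.fun
E
python3 - <<'E'
from h import *
k=512/800
g=lambda u,v,z: unproj("top",(u*k,v*k),z)
Y=[0,.5,1,1.5,-.5,-1]
def go(n,lab,P,p,sym=False,Y=Y):
    ms=masks(lab,p,grab=False)
    if not ms: print(n,"none",p);return
    for cs in (list(ms),)+tuple([c] for c in ms):
        r=fit({c:ms[c] for c in cs},P,[p[0],p[1],Y],sym); print(n,cs,np.round(r[0],4),round(r[1],3))
for c in("top","side"): arm.grab_frame(c)
go("small","tin_small",box(.056,.04,0,.034),g(486,361,.017))
go("big_as_M","tin_medium",box(.072,.048,0,.044),g(531,315,.022))
go("big_as_L","tin_large",box(.088,.056,0,.054),g(531,315,.027))
W=np.r_[cyl(.044,0,.042),cyl(.022,.06,.068)]
go("weight","weight",W,g(380,345,.03),True)
B=np.r_[box(.135,.3,0,.01),box(.012,.3,.01,.022)+[.0615,0,0]]
go("board","board",B,g(242,320,.01),Y=[.25])
go("pan","pan_mid",box(.14,.14,.07,.075),g(365,284,.075),Y=[.05])
for l,p in(("cup",(592,245)),("spool",(259,213)),("hammer",(385,188))): print(l,np.round(g(*p,.03),3))
for p in((434,363),(535,368),(493,417)): print("green",np.round(g(*p,.03),3))
E
```

```text
small ['top', 'side'] [ 0.4007 -0.2271  1.2833] 0.075
small ['top'] [ 0.4    -0.2268  1.2995] 0.07
small ['side'] [ 0.4011 -0.2283 -1.8718] 0.066
big_as_M none [ 0.49381403 -0.33035101  0.022     ]
big_as_L ['top', 'side'] [ 0.4954 -0.3274  1.4699] 0.071
big_as_L ['top'] [ 0.4945 -0.3269  1.492 ] 0.041
big_as_L ['side'] [ 0.4968 -0.3302  1.4675] 0.062
weight ['top', 'side'] [ 0.4413 -0.0029  0.0122] 0.175
weight ['top'] [ 0.4404 -0.0021 -0.104 ] 0.21
weight ['side'] [ 0.4413 -0.0075  0.1136] 0.097
board ['top', 'side'] [0.4995 0.2929 0.2694] 0.028
board ['top'] [0.4986 0.2937 0.2696] 0.029
board ['side'] [0.5002 0.2919 0.273 ] 0.021
pan ['top', 'side'] [0.5669 0.0272 0.1058] 0.04
pan ['top'] [0.5662 0.0276 0.103 ] 0.045
pan ['side'] [0.5674 0.0268 0.1014] 0.03
cup [ 0.643 -0.47   0.03 ]
spool [0.729 0.254 0.03 ]
hammer [ 0.78  -0.022  0.03 ]
green [ 0.395 -0.117  0.03 ]
green [ 0.379 -0.331  0.03 ]
green [ 0.279 -0.237  0.03 ]
```

Run:
```python
from h import *
im=arm.grab_frame("top")[180:280,250:370,::-1]
cv2.imwrite("pics/crop1.png",cv2.resize(im,None,fx=6,fy=6,interpolation=cv2.INTER_CUBIC))
```

```text
(no output)
```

View pics/crop1.png

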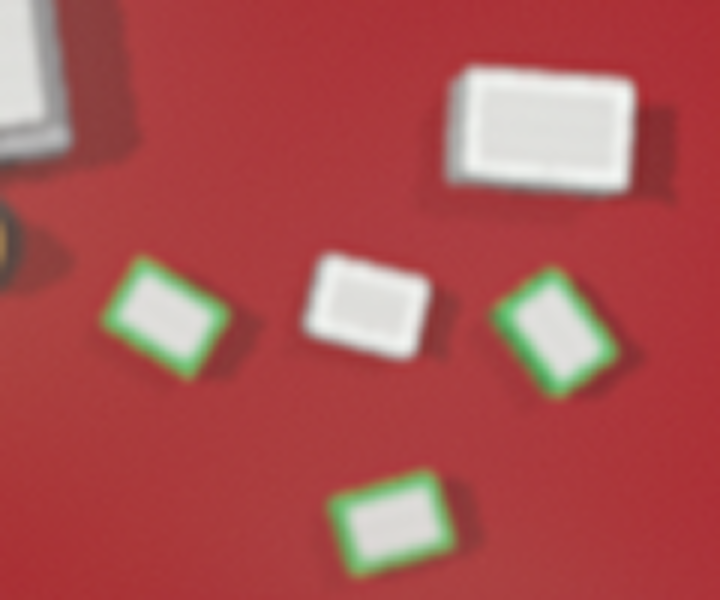

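Look-alikes: the bare-metal tin at crop (368,305), full frame (311,231), is tin_small. The ones at crop (165,318), (555,332) and (392,522) have green sides and aren't meant. The big bare tin at crop (545,130) fits 88x56x54, so it is tin_large and the medium tin is absent. Next I'll refine the weight's position.

```bash
cat >> h.py <<'E'
def tool():
    s=arm.sense(); w,x,y,z=s["tcp_rot"]
    from scipy.spatial.transform import Rotation as Ro
    return np.array(s["eef_pos"]),Ro.from_quat([x,y,z,w]).as_matrix(),s
def to(x,y,z,phi,frm=None):
    """units of shift/turn for TCP at x,y,z with tool y at angle phi (mod pi, nearest)"""
    from scipy.spatial.transform import Rotation as Ro
    p,R,s=tool()
    cur=np.arctan2(R[1,1],R[0,1])
    rad=np.arctan2(y,x)
    a=min((phi+k*np.pi for k in(-2,-1,0,1,2)),key=lambda a:abs((a-rad+np.pi)%(2*np.pi)-np.pi+0) if abs(a-cur)>2.2 else abs(a-cur))
    Rt=np.c_[[np.sin(a)*1,-np.cos(a),0],[np.cos(a),np.sin(a),0],[0,0,-1]]
    Rt=np.array([[-np.sin(a),np.cos(a),0],[np.cos(a),np.sin(a),0],[0,0,-1]])
    if np.linalg.det(Rt)<0: Rt[:,0]*=-1
    d=R.T@(np.array([x,y,z])-p)/.25; t=Ro.from_matrix(R.T@Rt).as_rotvec()/np.radians(60)
    print("to",np.round([x,y,z],3),"phi %.3f->%.3f"%(cur,a),"shift",np.round(d,3).tolist(),"turn",np.round(t,3).tolist())
def st():
    p,R,s=tool(); print("t %.2f pos %s phi %.3f tilt %.3f w %.4f gf %.1f F %s j7 %.2f"%(s["clock"],np.round(p,4),np.arctan2(R[1,1],R[0,1]),np.arccos(-R[2,2]),s["width"],s["grip_force"],np.round(s["wrist_force"],2),s["joint_positions"][6]))
E
python3 - <<'E'
from h import *
ms={}
W=np.r_[cyl(.044,0.004,.046),cyl(.022,.066,.072)]  # standing on the 4 mm pad
for c in("top","side"):
    im=arm.grab_frame(c); hsv=cv2.cvtColor(im,cv2.COLOR_RGB2HSV)
    m=cv2.inRange(hsv,(12,90,70),(32,255,255))
    n,l,s,ce=cv2.connectedComponentsWithStats(m); e=proj(c,[[.441,-.004,.03]])[0]
    i=1+np.argmin(np.linalg.norm(ce[1:]-e,axis=1)); ms[c]=l==i; print(c,s[i],ce[i],e)
for cs in(["top","side"],["top"],["side"]): print(cs,fit({c:ms[c] for c in cs},W,[.441,-.004,0],True))
for d in arm.trace("top","pad")[:2]: print(d["confidence"],d["uv"],unproj("top",d["uv"],.004),np.sum(d["pixels"]))
st(); to(.441,-.005,.16,1.671)
E
```

```text
top [235 213  16  16 202] [242.86138614 220.32178218] [243.51796193 219.34122084]
side [278 193  18  27 372] [286.97849462 207.19623656] [286.53722258 206.56349867]
['top', 'side'] (array([ 0.43997174, -0.00215418,  0.12380601]), np.float64(0.15019412338733673))
['top'] (array([ 0.43966495, -0.00163204,  0.03113214]), np.float64(0.2373143583536148))
['side'] (array([ 0.44022661, -0.00197852,  0.05426425]), np.float64(0.06115591526031494))
0.44 [247.0, 217.4] [ 0.44916308 -0.01610737  0.004     ] 172
t 1.00 pos [0.2761 0.5884 0.2096] phi 1.132 tilt 0.000 w 0.0855 gf 0.0 F [-0.87 -0.17  0.41] j7 -0.07
to [ 0.441 -0.005  0.16 ] phi 1.132->1.671 shift [-1.605, -1.869, 0.198] turn [-0.0, 0.0, -0.515]
```

Call:
send_rows(commands=[[[-0.8, -0.93, 0.1], [0, 0, 0]], [[-0.8, -0.93, 0.1], [0, 0, 0]], [[-0.8, -0.93, 0.1], [0, 0, 0]], [[-0.8, -0.93, 0.1], [0, 0, 0]], [[-0.8, -0.93, 0.1], [0, 0, 0]], [[-0.8, -0.93, 0.1], [0, 0, 0]], [[-0.8, -0.93, 0.1], [0, 0, 0]]], grip=1)

```text
clock: 1.88
eef_pos: [0.3585, 0.2937, 0.1849]
tcp_rot: [0.0, 0.218, 0.976, 0.001]
wrist_force: [-0.2, 0.4, 0.8]
width: 0.0851
grip_force: 0.0
```

Call:
send_rows(commands=[[[-0.8, -0.94, 0.1], [0, 0, -0.515]], [[-0.8, -0.94, 0.1], [0, 0, -0.515]], [[-0.8, -0.94, 0.1], [0, 0, -0.515]], [[-0.8, -0.94, 0.1], [0, 0, -0.515]], [[-0.8, -0.94, 0.1], [0, 0, -0.515]], [[-0.8, -0.94, 0.1], [0, 0, -0.515]], [[-0.8, -0.94, 0.1], [0, 0, -0.515]], [[-0.8, -0.94, 0.1], [0, 0, -0.515]]])

```text
clock: 2.88
eef_pos: [0.44, -0.0027, 0.1596]
tcp_rot: [0.0, -0.052, 0.999, 0.0]
wrist_force: [-0.2, 0.9, -0.5]
width: 0.0854
grip_force: 0.0
```

```bash
python3 -c "
from h import *
st(); to(.440,-.002,.016,1.671)"
```

```text
t 2.88 pos [ 0.44   -0.0027  0.1596] phi 1.674 tilt 0.001 w 0.0854 gf 0.0 F [-0.22  0.93 -0.47] j7 1.64
to [ 0.44  -0.002  0.016] phi 1.674->1.671 shift [-0.0, 0.002, 0.575] turn [0.001, 0.0, 0.003]
```

Call:
send_rows(commands=[[[0, 0, 0.2], [0, 0, 0]], [[0, 0, 0.4], [0, 0, 0]], [[0, 0, 0.53], [0, 0, 0]], [[0, 0, 0.59], [0, 0, 0]], [[0, 0, 0.59], [0, 0, 0]], [[0, 0, 0.59], [0, 0, 0]]])

```text
clock: 3.62
eef_pos: [0.4407, -0.0042, 0.0132]
tcp_rot: [0.001, -0.051, 0.999, 0.0]
wrist_force: [0.2, 0.9, 0.1]
width: 0.0856
grip_force: 0.0
```

Call:
send_rows(commands=[[[0, 0, 0], [0, 0, 0]], [[0, 0, 0], [0, 0, 0]], [[0, 0, 0], [0, 0, 0]], [[0, 0, 0], [0, 0, 0]], [[0, 0, 0], [0, 0, 0]], [[0, 0, 0], [0, 0, 0]], [[0, 0, 0], [0, 0, 0]], [[0, 0, 0], [0, 0, 0]]], grip=0, force=40)

```text
clock: 4.62
eef_pos: [0.4402, -0.0043, 0.013]
tcp_rot: [0.001, -0.05, 0.999, 0.0]
wrist_force: [-2.8, 1.7, 11.4]
width: 0.0418
grip_force: 38.9
```

```bash
python3 -c "
from h import *
st(); to(.567,.027,.15,1.671)"
```

```text
t 4.62 pos [ 0.4402 -0.0043  0.013 ] phi 1.671 tilt 0.001 w 0.0418 gf 38.9 F [-2.77  1.67 11.42] j7 1.71
to [0.567 0.027 0.15 ] phi 1.671->1.671 shift [-0.518, 0.074, -0.547] turn [0.001, 0.001, 0.0]
```

Call:
send_rows(commands=[[[0, 0, -0.1], [0, 0, 0]], [[0, 0, -0.3], [0, 0, 0]], [[0, 0, -0.45], [0, 0, 0]], [[-0.2, 0.03, -0.5], [0, 0, 0]], [[-0.4, 0.06, -0.5], [0, 0, 0]], [[-0.52, 0.074, -0.5], [0, 0, 0]], [[-0.52, 0.074, -0.5], [0, 0, 0]], [[-0.52, 0.074, -0.5], [0, 0, 0]], [[-0.52, 0.074, -0.5], [0, 0, 0]]])

```text
clock: 5.75
eef_pos: [0.5657, 0.0262, 0.1367]
tcp_rot: [-0.001, -0.05, 0.999, -0.0]
wrist_force: [-0.2, 0.6, -4.9]
width: 0.0412
grip_force: 43.6
```

Run:
```python
from h import *
st(); to(.567,.027,.086,1.671)
ims=[]
for c in("top","side"):
    im=arm.grab_frame(c); e=proj(c,[.5,.0,.06])[0].astype(int)
    ims.append(cv2.resize(im[e[1]-75:e[1]+45,e[0]-60:e[0]+60,::-1],(400,400),interpolation=cv2.INTER_CUBIC))
cv2.imwrite("pics/w1.png",np.hstack(ims))
for c in("top","side"):
  for d in arm.trace(c,"pad")[:2]: print(c,round(d["confidence"],2),d["uv"],unproj(c,d["uv"],.003),np.sum(d["pixels"]))
```

```text
t 5.75 pos [0.5657 0.0262 0.1367] phi 1.671 tilt 0.002 w 0.0412 gf 43.6 F [-0.22  0.58 -4.87] j7 1.64
to [0.567 0.027 0.086] phi 1.671->1.671 shift [-0.006, 0.003, 0.203] turn [-0.0, -0.002, -0.0]
side 0.89 [287.6, 210.8] [ 0.43613415 -0.01499683  0.003     ] 332
```

View pics/w1.png

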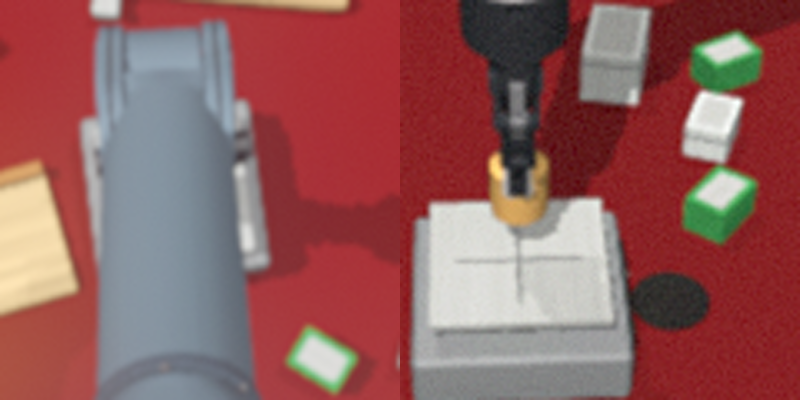

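Run:
```python
from h import *
m=arm.trace("side","pad")[0]["pixels"]; m=np.asarray(m)
r,q=np.nonzero(m); print(q.min(),q.max(),r.min(),r.max())
print(fit({"side":m},cyl(.066,0,.004),[.44,-.01,0],True))
for p in([.44,-.003,0.002],[.436,-.015,.002]): print(proj("side",place(cyl(.066,.004,.004),p[0],p[1],0)).min(0),proj("side",place(cyl(.066,.004,.004),p[0],p[1],0)).max(0))
im=arm.grab_frame("side"); v=im.max(2).astype(int); print(v[195:228:2,270:308:2])
```

```text
274 297 205 221
(array([ 0.44290965, -0.00740348, -0.0374255 ]), np.float64(0.052334338426589966))
[274.48510876 205.31778016] [298.11550388 222.03660315]
[275.95097134 202.48085382] [299.40905001 218.95482066]
[[103 126 140 140 142 139 138 137 137 139 140 136 139 138 122 108 101 128
  126]
 [111 118 144 141 140 137 136 139 133 137 141 140 134 139 141 139 136 129
  126]
 [137  91 142 142 136 142 140 134 137 138 138 137 139 138 137 141 139 134
  138]
 [147  65 128 138 143 141 137 143 135 142 140 141 137 137 142 136 139 138
  139]
 [149  80 139 142 139 139 142 136 136 140 139 138 139 142 135 141 134 139
  140]
 [151  81 136 140 126  99  72  60  63  78 102 132 138 135 138 139 138 139
  138]
 [155  89 126 108  60  46  45  51  47  51  47  65  99 139 139 140 138 138
  139]
 [167  95  94  54  45  51  50  48  48  49  47  52  46 100 145 138 138 139
  140]
 [167 102  47  50  52  47  49  53  53  48  55  48  45  59 129 142 137 137
  140]
 [157 113  35  50  53  51  48  50  49  49  43  48  48  47 124 137 138 141
  138]
 [155 138  51  41  52  55  51  47  50  47  46  46  50  45 124 139 142 143
  138]
 [149 152  66  74  48  47  50  52  53  48  47  52  47  78 138 143 138 137
  139]
 [149 154  60 113  83  50  48  42  49  45  47  45  76 127 138 140 138 140
  138]
 [149 156  70 118 135 117  90  70  71  76  92 106 144 140 142 141 140 140
  140]
 [157 150  87 117 138 146 140 139 141 139 141 145 140 138 141 138 140 142
  137]
 [157 154  88  95 139 141 142 139 140 138 138 140 137 140 141 138 138 139
  139]
 [156 155  98 114 134 143 138 142 141 142 140 141 143 142 143 138 141 142
  140]]
```

Call:
send_rows(commands=[[[-0.005, 0.003, 0.1], [0, 0, 0]], [[-0.005, 0.003, 0.17], [0, 0, 0]], [[-0.005, 0.003, 0.195], [0, 0, 0]], [[-0.005, 0.003, 0.205], [0, 0, 0]], [[-0.005, 0.003, 0.21], [0, 0, 0]], [[-0.005, 0.003, 0.215], [0, 0, 0]], [[-0.005, 0.003, 0.215], [0, 0, 0]], [[-0.005, 0.003, 0.215], [0, 0, 0]]])

```text
clock: 7.05
eef_pos: [0.5687, 0.0276, 0.0837]
tcp_rot: [0.0, -0.05, 0.999, 0.0]
wrist_force: [0.9, 0.2, -4.0]
width: 0.0414
grip_force: 43.6
```

```bash
python3 -c "
from h import *
st()"
```

```text
t 7.05 pos [0.5687 0.0276 0.0837] phi 1.671 tilt 0.001 w 0.0414 gf 43.6 F [ 0.88  0.19 -4.  ] j7 1.65
```

Call:
send_rows(commands=[[[0, 0, 0.006], [0, 0, 0]], [[0, 0, 0.012], [0, 0, 0]], [[0, 0, 0.012], [0, 0, 0]]])

```text
clock: 7.42
eef_pos: [0.5687, 0.0276, 0.0805]
tcp_rot: [0.0, -0.05, 0.999, 0.0]
wrist_force: [1.3, 0.5, -1.1]
width: 0.0415
grip_force: 43.9
```

Call:
send_rows(commands=[[[0, 0, 0], [0, 0, 0]], [[0, 0, 0], [0, 0, 0]], [[0, 0, 0], [0, 0, 0]], [[0, 0, 0], [0, 0, 0]], [[0, 0, 0], [0, 0, 0]], [[0, 0, 0], [0, 0, 0]], [[0, 0, 0], [0, 0, 0]], [[0, 0, 0], [0, 0, 0]], [[0, 0, 0], [0, 0, 0]], [[0, 0, 0], [0, 0, 0]]], grip=0.7)

```text
clock: 8.68
eef_pos: [0.5683, 0.0276, 0.0804]
tcp_rot: [0.0, -0.05, 0.999, 0.0]
wrist_force: [-1.0, 0.3, 0.1]
width: 0.0598
grip_force: 0.0
```

Call:
send_rows(commands=[[[0, 0, 0], [0, 0, 0]], [[0, 0, 0], [0, 0, 0]], [[0, 0, 0], [0, 0, 0]], [[0, 0, 0], [0, 0, 0]]])

```text
clock: 9.18
eef_pos: [0.5683, 0.0276, 0.0804]
tcp_rot: [0.0, -0.05, 0.999, 0.0]
wrist_force: [0.1, 0.8, -0.1]
width: 0.06
grip_force: 0.0
```

Run:
```python
from h import *
st()
im=arm.grab_frame("side"); e=proj("side",[.567,.027,.08])[0].astype(int)
cv2.imwrite("pics/w2.png",cv2.resize(im[e[1]-50:e[1]+50,e[0]-50:e[0]+50,::-1],(500,500),interpolation=cv2.INTER_CUBIC))
```

```text
t 9.18 pos [0.5683 0.0276 0.0804] phi 1.671 tilt 0.000 w 0.0600 gf 0.0 F [ 0.06  0.84 -0.13] j7 1.65
```

View pics/w2.png

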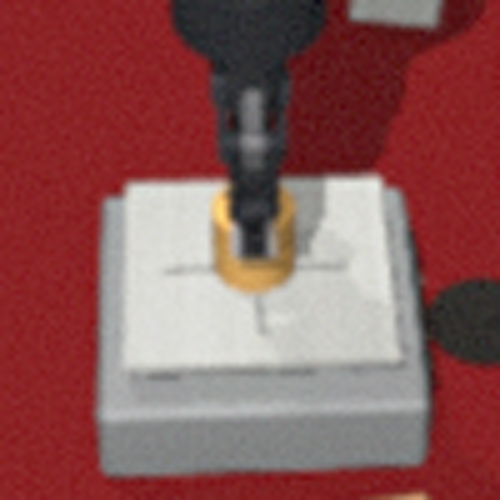

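Call:
send_rows(commands=[[[0, 0, 0.015], [0, 0, 0]], [[0, 0, 0.015], [0, 0, 0]], [[0, 0, 0.015], [0, 0, 0]], [[0, 0, 0.015], [0, 0, 0]]], grip=0.57, force=25)

```text
clock: 9.72
eef_pos: [0.5684, 0.0276, 0.0766]
tcp_rot: [0.0, -0.05, 0.999, -0.0]
wrist_force: [0.1, -0.3, -0.2]
width: 0.0485
grip_force: 0.0
```

Call:
send_rows(commands=[[[0, 0, -0.008], [0, 0, 0]], [[0, 0, -0.018], [0, 0, 0]], [[0, 0, -0.03], [0, 0, 0]], [[0, 0, -0.04], [0, 0, 0]], [[0, 0, -0.05], [0, 0, 0]], [[0, 0, -0.06], [0, 0, 0]], [[0, 0, -0.07], [0, 0, 0]], [[0, 0, -0.08], [0, 0, 0]]], grip=0)

```text
clock: 10.72
eef_pos: [0.5683, 0.0276, 0.0967]
tcp_rot: [-0.0, -0.05, 0.999, -0.0]
wrist_force: [-1.1, -0.1, -5.1]
width: 0.0419
grip_force: 26.6
```

Run:
```python
from h import *
st(); to(.442,-.005,.14,1.671)
m={}
im=arm.grab_frame("side"); e=proj("side",[.567,.027,.08])[0].astype(int)
cv2.imwrite("pics/w3.png",cv2.resize(im[e[1]-50:e[1]+50,e[0]-50:e[0]+50,::-1],(400,400),interpolation=cv2.INTER_CUBIC))
```

```text
t 10.72 pos [0.5683 0.0276 0.0967] phi 1.671 tilt 0.000 w 0.0419 gf 26.6 F [-1.06 -0.07 -5.06] j7 1.65
to [ 0.442 -0.005  0.14 ] phi 1.671->1.671 shift [0.516, -0.079, -0.173] turn [-0.0, -0.0, 0.0]
```

View pics/w3.png

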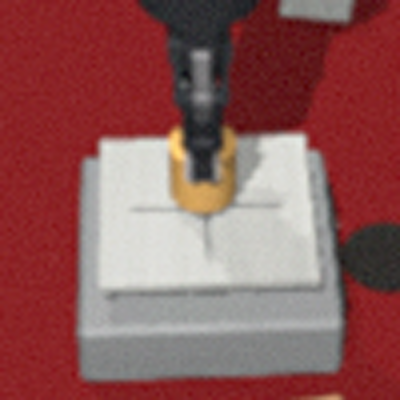

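Call:
send_rows(commands=[[[0, 0, -0.1], [0, 0, 0]], [[0.2, -0.03, -0.1], [0, 0, 0]], [[0.4, -0.06, -0.1], [0, 0, 0]], [[0.516, -0.079, -0.1], [0, 0, 0]], [[0.516, -0.079, -0.1], [0, 0, 0]], [[0.516, -0.079, -0.1], [0, 0, 0]], [[0.516, -0.079, 0.1], [0, 0, 0]], [[0.516, -0.079, 0.25], [0, 0, 0]], [[0.516, -0.079, 0.29], [0, 0, 0]], [[0.516, -0.079, 0.29], [0, 0, 0]]])

```text
clock: 12.02
eef_pos: [0.4427, -0.0049, 0.0242]
tcp_rot: [0.0, -0.05, 0.999, -0.0]
wrist_force: [-0.3, -0.5, -4.4]
width: 0.0421
grip_force: 27.9
```

Call:
send_rows(commands=[[[0, 0, 0.006], [0, 0, 0]], [[0, 0, 0.012], [0, 0, 0]], [[0, 0, 0.016], [0, 0, 0]], [[0, 0, 0.016], [0, 0, 0]]])

```text
clock: 12.52
eef_pos: [0.4421, -0.005, 0.0203]
tcp_rot: [0.0, -0.05, 0.999, 0.0]
wrist_force: [0.4, -0.3, -6.0]
width: 0.0416
grip_force: 27.9
```

```bash
python3 -c "
from h import *
st()"
```

```text
t 12.53 pos [ 0.4421 -0.005   0.0203] phi 1.671 tilt 0.000 w 0.0416 gf 27.9 F [ 0.36 -0.26 -6.03] j7 1.72
```

Call:
send_rows(commands=[[[0, 0, 0.006], [0, 0, 0]], [[0, 0, 0.012], [0, 0, 0]], [[0, 0, 0.012], [0, 0, 0]]])

```text
clock: 12.9
eef_pos: [0.4418, -0.005, 0.0169]
tcp_rot: [-0.0, -0.05, 0.999, -0.0]
wrist_force: [0.3, -1.2, -5.4]
width: 0.042
grip_force: 27.9
```

Call:
send_rows(commands=[[[0, 0, 0.006], [0, 0, 0]], [[0, 0, 0.006], [0, 0, 0]], [[0, 0, 0.006], [0, 0, 0]]])

```text
clock: 13.28
eef_pos: [0.4419, -0.005, 0.0156]
tcp_rot: [-0.0, -0.05, 0.999, -0.0]
wrist_force: [-0.3, -0.1, -5.2]
width: 0.042
grip_force: 27.9
```

Call:
send_rows(commands=[[[0, 0, 0.006], [0, 0, 0]], [[0, 0, 0.006], [0, 0, 0]]])

```text
clock: 13.52
eef_pos: [0.4419, -0.005, 0.014]
tcp_rot: [-0.0, -0.05, 0.999, -0.0]
wrist_force: [-0.2, -0.3, -5.4]
width: 0.0421
grip_force: 27.9
```

Call:
send_rows(commands=[[[0, 0, 0.006], [0, 0, 0]], [[0, 0, 0.006], [0, 0, 0]]])

```text
clock: 13.78
eef_pos: [0.4419, -0.005, 0.0125]
tcp_rot: [-0.0, -0.05, 0.999, -0.0]
wrist_force: [-0.4, -0.7, -4.7]
width: 0.0421
grip_force: 27.9
```

Call:
send_rows(commands=[[[0, 0, 0.004], [0, 0, 0]], [[0, 0, 0.004], [0, 0, 0]]])

```text
clock: 14.02
eef_pos: [0.4421, -0.005, 0.0122]
tcp_rot: [0.0, -0.05, 0.999, 0.0]
wrist_force: [-2.6, -0.4, 6.1]
width: 0.0418
grip_force: 28.9
```

Call:
send_rows(commands=[[[0, 0, 0.003], [0, 0, 0]], [[0, 0, 0.003], [0, 0, 0]]])

```text
clock: 14.28
eef_pos: [0.4422, -0.005, 0.0121]
tcp_rot: [0.0, -0.05, 0.999, 0.0]
wrist_force: [-5.4, -0.4, 18.1]
width: 0.0418
grip_force: 29.9
```

Call:
send_rows(commands=[[[0, 0, -0.006], [0, 0, 0]], [[0, 0, -0.006], [0, 0, 0]], [[0, 0, -0.006], [0, 0, 0]], [[0, 0, -0.006], [0, 0, 0]], [[0, 0, -0.006], [0, 0, 0]], [[0, 0, -0.006], [0, 0, 0]]], grip=0.8)

```text
clock: 15.02
eef_pos: [0.4419, -0.005, 0.0123]
tcp_rot: [-0.0, -0.05, 0.999, -0.0]
wrist_force: [-0.9, 1.1, -0.2]
width: 0.0683
grip_force: 0.0
```

Call:
send_rows(commands=[[[0, 0, -0.15], [0, 0, 0]], [[0, 0, -0.35], [0, 0, 0]], [[0, 0, -0.5], [0, 0, 0]], [[0, 0.4, -0.5], [0, 0, 0]], [[0, 0.4, -0.5], [0, 0, 0]], [[0, 0.4, -0.5], [0, 0, 0]], [[0, 0.4, -0.5], [0, 0, 0]]])

```text
clock: 15.9
eef_pos: [0.4318, 0.0938, 0.1372]
tcp_rot: [-0.0, -0.05, 0.999, -0.0]
wrist_force: [-0.1, -0.3, 1.0]
width: 0.0681
grip_force: 0.0
```

Run:
```python
from h import *
st()
im=arm.grab_frame("side");arm.grab_frame("top")
g=unproj("top",(486*.64,361*.64),.017)
ms=masks("tin_small",g,grab=False); x,f=fit(ms,box(.056,.04,0,.034),[.40,-.227,[1.28,.3,-.5]]); print(list(ms),x,f)
x2,f2=fit(masks("tin_large",[.4954,-.3274,.027],grab=False),box(.088,.056,0,.054),[.4954,-.3274,[1.47]]); print(x2,f2)
m=masks("weight",[.442,-.005,.03],grab=False,cams=("side",))
if m: print("weight",fit(m,np.r_[cyl(.044,0.004,.046),cyl(.022,.066,.072)],[.442,-.005,0],True))
e=proj("side",[.442,-.005,.02])[0].astype(int)
cv2.imwrite("pics/w4.png",cv2.resize(im[e[1]-40:e[1]+40,e[0]-40:e[0]+40,::-1],(400,400),interpolation=cv2.INTER_CUBIC))
to(x[0],x[1],.11,x[2]-np.pi/2)
```

```text
t 15.90 pos [0.4318 0.0938 0.1372] phi 1.671 tilt 0.001 w 0.0681 gf 0.0 F [-0.14 -0.26  1.02] j7 1.42
['top'] [ 0.39957705 -0.22671897  1.29694887] 0.07469512522220612
[ 0.49630442 -0.32676442  1.46897136] 0.1159154400229454
weight (array([ 0.4438281 , -0.00771946, -0.02613254]), np.float64(0.2667253613471985))
to [ 0.4   -0.227  0.11 ] phi 1.670->-6.557 shift [0.256, -1.263, 0.11] turn [-0.0, 0.0, 1.856]
```

View pics/w4.png

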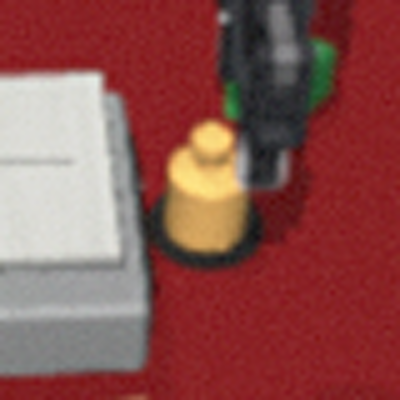

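Call:
send_rows(commands=[[[0.13, -0.63, 0.04], [0, 0, 0.93]], [[0.13, -0.63, 0.04], [0, 0, 0.93]], [[0.13, -0.63, 0.04], [0, 0, 0.93]], [[0.13, -0.63, 0.04], [0, 0, 0.93]], [[0.13, -0.63, 0.04], [0, 0, 0.93]], [[0.13, -0.63, 0.04], [0, 0, 0.93]], [[0.13, -0.63, 0.04], [0, 0, 0.93]]])

```text
clock: 17.12
eef_pos: [0.4154, -0.0654, 0.1273]
tcp_rot: [-0.0, 0.422, 0.907, -0.0]
wrist_force: [0.2, -0.7, -0.2]
width: 0.0685
grip_force: 0.0
```

```bash
python3 -c "
from h import *
st(); to(.4003,-.227,.11,-.281)"
```

```text
t 17.12 pos [ 0.4154 -0.0654  0.1273] phi 0.700 tilt 0.000 w 0.0685 gf 0.0 F [ 0.18 -0.69 -0.22] j7 0.95
to [ 0.4   -0.227  0.11 ] phi 0.700->-6.564 shift [-0.455, -0.463, 0.069] turn [-0.0, 0.0, 0.937]
```

Call:
send_rows(commands=[[[-0.455, -0.463, 0.07], [0, 0, 0.937]], [[-0.455, -0.463, 0.07], [0, 0, 0.937]], [[-0.455, -0.463, 0.07], [0, 0, 0.937]], [[-0.455, -0.463, 0.07], [0, 0, 0.937]], [[-0.455, -0.463, 0.07], [0, 0, 0.937]], [[-0.455, -0.463, 0.07], [0, 0, 0.937]], [[-0.455, -0.463, 0.07], [0, 0, 0.937]], [[-0.455, -0.463, 0.07], [0, 0, 0.937]]])

```text
clock: 18.12
eef_pos: [0.3998, -0.2269, 0.1099]
tcp_rot: [0.0, 0.799, 0.601, 0.0]
wrist_force: [-0.4, -0.8, -0.4]
width: 0.0684
grip_force: 0.0
```

```bash
python3 -c "
from h import *
st(); to(.4003,-.227,.012,-.281)
e=proj('side',[.567,.027,.08])[0].astype(int)
for y in(.049,.053,.057,.061):
  for z in(.075,.08,.085,.09,.095): print(y,z,np.round(proj('side',[.568,y,z])[0]-e,1))
"
```

```text
t 18.12 pos [ 0.3998 -0.2269  0.1099] phi -0.281 tilt 0.000 w 0.0684 gf 0.0 F [-0.41 -0.82 -0.37] j7 0.56
to [ 0.4   -0.227  0.012] phi -0.281->-0.281 shift [-0.0, 0.002, 0.392] turn [0.0, -0.0, 0.0]
0.049 0.075 [-0.   7.3]
0.049 0.08 [-0.1  5.9]
0.049 0.085 [-0.1  4.5]
0.049 0.09 [-0.1  3.1]
0.049 0.095 [-0.1  1.7]
0.053 0.075 [-0.1  8.3]
0.053 0.08 [-0.2  6.9]
0.053 0.085 [-0.2  5.6]
0.053 0.09 [-0.2  4.1]
0.053 0.095 [-0.2  2.7]
0.057 0.075 [-0.3  9.4]
0.057 0.08 [-0.3  8. ]
0.057 0.085 [-0.3  6.6]
0.057 0.09 [-0.3  5.2]
0.057 0.095 [-0.3  3.8]
0.061 0.075 [-0.4 10.5]
0.061 0.08 [-0.4  9.1]
0.061 0.085 [-0.4  7.7]
0.061 0.09 [-0.4  6.3]
0.061 0.095 [-0.5  4.9]
```

Call:
send_rows(commands=[[[0, 0, 0.2], [0, 0, 0]], [[0, 0, 0.35], [0, 0, 0]], [[0, 0, 0.4], [0, 0, 0]], [[0, 0, 0.4], [0, 0, 0]], [[0, 0, 0.4], [0, 0, 0]]])

```text
clock: 18.75
eef_pos: [0.4007, -0.2276, 0.011]
tcp_rot: [0.001, 0.8, 0.6, 0.001]
wrist_force: [0.6, 0.3, 0.1]
width: 0.068
grip_force: 0.0
```

Call:
send_rows(commands=[[[0, 0, 0], [0, 0, 0]], [[0, 0, 0], [0, 0, 0]], [[0, 0, 0], [0, 0, 0]], [[0, 0, 0], [0, 0, 0]], [[0, 0, 0], [0, 0, 0]], [[0, 0, 0], [0, 0, 0]]], grip=0, force=25)

```text
clock: 19.5
eef_pos: [0.4044, -0.2289, 0.0127]
tcp_rot: [0.004, 0.8, 0.6, 0.003]
wrist_force: [2.7, 1.4, 26.1]
width: 0.0236
grip_force: 29.1
```

Call:
send_rows(commands=[[[0, 0, -0.1], [0, 0, 0]], [[0, 0, -0.3], [0, 0, 0]], [[0, 0, -0.5], [0, 0, 0]], [[0, 0, -0.52], [0, 0, 0]], [[0, 0, -0.52], [0, 0, 0]]])

```text
clock: 20.12
eef_pos: [0.4, -0.2266, 0.14]
tcp_rot: [0.0, 0.8, 0.6, 0.001]
wrist_force: [-0.4, 0.5, -1.1]
width: 0.0003
grip_force: 0.0
```

```bash
python3 -c "
from h import *
st(); to(.567,.027,.14,.1)"
```

```text
t 20.12 pos [ 0.4    -0.2266  0.14  ] phi -0.283 tilt 0.001 w 0.0003 gf 0.0 F [-0.36  0.46 -1.1 ] j7 0.52
to [0.567 0.027 0.14 ] phi -0.283->-6.183 shift [1.161, 0.358, 0.001] turn [0.001, -0.0, -0.366]
```

Run:
```python
from h import *
im=arm.grab_frame("side");arm.grab_frame("top")
p=[.4003,-.227,.017]
for c in ("top","side"):
    print(c,[(round(d["confidence"],2),d["uv"],np.round(unproj(c,d["uv"],.02)[:2],3)) for d in arm.spot_in(c,"tin_small")], proj(c,p))
ms=masks("tin_small",p,grab=False,cams=("side",)); x,f=fit(ms,box(.056,.04,0,.034),[.40,-.227,[1.28,.3,-.5]]); print(list(ms),x,f)
e=proj("side",p)[0].astype(int)
cv2.imwrite("pics/t1.png",cv2.resize(im[e[1]-70:e[1]+50,e[0]-70:e[0]+70,::-1],(700,600),interpolation=cv2.INTER_CUBIC))
```

```text
top [(0.59, [305.1, 231.9], array([ 0.395, -0.209]))] [[310.26614573 230.1748135 ]]
side [(0.88, [298.8, 182.9], array([ 0.403, -0.118])), (0.81, [301.0, 158.8], array([ 0.392, -0.235])), (0.58, [335.6, 159.9], array([ 0.283, -0.237])), (0.51, [306.0, 143.0], array([ 0.372, -0.322]))] [[298.4204019  161.03435635]]
['side'] [ 0.39656538 -0.22566803  1.38028453] 0.21524663269519806
```

View pics/t1.png

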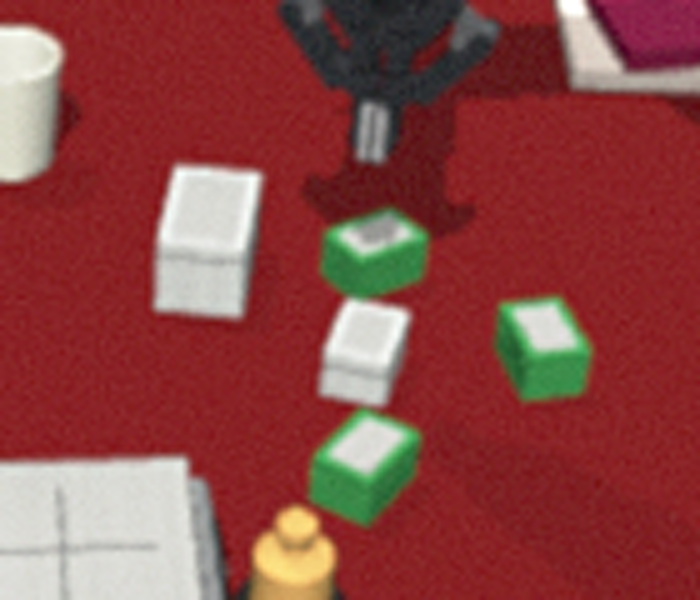

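The bare tin still stands at crop (365,350), and the fingers slipped off its top edge. I'll re-fit it by colour and grip lower.

```bash
cat >> h.py <<'E'
def grey(c,p,grab=True,vmin=110,smax=60):
    im=arm.grab_frame(c); hsv=cv2.cvtColor(im,cv2.COLOR_RGB2HSV)
    m=cv2.inRange(hsv,(0,0,vmin),(180,smax,255)); n,l,s,ce=cv2.connectedComponentsWithStats(m,connectivity=4)
    e=proj(c,p)[0]; ok=[i for i in range(1,n) if s[i,4]>60]; i=min(ok,key=lambda i:np.linalg.norm(ce[i]-e)); print(c,s[i].tolist()); return l==i
E
python3 - <<'E'
from h import *
p=[.398,-.227,.017]
S_=box(.056,.04,0,.034)
for v in(90,110):
  m=grey("side",p,vmin=v,smax=90); print(fit({"side":m},S_,[.398,-.227,[1.28,1.1,1.5]]))
m=grey("top",p); print(fit({"top":m},S_,[.398,-.227,[1.28]]))
st()
E
```

```text
side [292, 150, 18, 23, 315]
(array([ 0.39466456, -0.2288263 ,  1.24679521]), np.float64(0.1071428582072258))
side [292, 150, 18, 23, 314]
(array([ 0.39458871, -0.22761155,  1.24844268]), np.float64(0.10529458522796631))
top [270, 226, 15, 14, 136]
(array([ 0.398, -0.227,  1.28 ]), np.float64(1.0))
t 20.52 pos [ 0.3993 -0.227   0.1394] phi -0.284 tilt 0.001 w 0.0001 gf 0.0 F [-0.29 -0.15  0.34] j7 0.52
```

```bash
python3 -c "
from h import *
to(.395,-.2275,.003,-.32)"
```

```text
to [ 0.395 -0.228  0.003] phi -0.284->-0.320 shift [-0.007, -0.015, 0.545] turn [-0.001, 0.0, 0.034]
```

Call:
send_rows(commands=[[[-0.007, -0.015, 0.1], [0, 0, 0.034]], [[-0.007, -0.015, 0.1], [0, 0, 0.034]], [[-0.007, -0.015, 0.1], [0, 0, 0.034]], [[-0.007, -0.015, 0.1], [0, 0, 0.034]], [[-0.007, -0.015, 0.1], [0, 0, 0.034]], [[-0.007, -0.015, 0.3], [0, 0, 0.034]], [[-0.007, -0.015, 0.48], [0, 0, 0.034]], [[-0.007, -0.015, 0.54], [0, 0, 0.034]], [[-0.007, -0.015, 0.54], [0, 0, 0.034]], [[-0.007, -0.015, 0.54], [0, 0, 0.034]]], grip=0.85)

```text
clock: 21.78
eef_pos: [0.3967, -0.2283, 0.0062]
tcp_rot: [0.001, 0.811, 0.586, 0.001]
wrist_force: [-0.4, 0.4, 0.1]
width: 0.0729
grip_force: 0.0
```

Call:
send_rows(commands=[[[0, 0, 0], [0, 0, 0]], [[0, 0, 0], [0, 0, 0]], [[0, 0, 0], [0, 0, 0]], [[0, 0, 0], [0, 0, 0]], [[0, 0, 0], [0, 0, 0]], [[0, 0, 0], [0, 0, 0]]], grip=0)

```text
clock: 22.52
eef_pos: [0.3961, -0.2276, 0.0057]
tcp_rot: [0.0, 0.811, 0.586, 0.001]
wrist_force: [-1.5, 0.2, 9.8]
width: 0.039
grip_force: 24.2
```

Gripped at 39 mm. I'll lift it and head for the pan.

Call:
send_rows(commands=[[[0, 0, -0.1], [0, 0, 0]], [[0, 0, -0.3], [0, 0, 0]], [[0, 0, -0.5], [0, 0, 0]], [[0, 0, -0.54], [0, 0, 0]], [[0, 0, -0.54], [0, 0, 0]]])

```text
clock: 23.15
eef_pos: [0.3959, -0.2271, 0.1399]
tcp_rot: [0.0, 0.81, 0.586, 0.001]
wrist_force: [-0.7, 0.3, -1.7]
width: 0.0388
grip_force: 27.0
```

```bash
python3 -c "
from h import *
st(); to(.567,.027,.14,-.2)"
```

```text
t 23.15 pos [ 0.3959 -0.2271  0.1399] phi -0.319 tilt 0.001 w 0.0388 gf 27.0 F [-0.69  0.28 -1.72] j7 0.51
to [0.567 0.027 0.14 ] phi -0.319->-0.200 shift [1.18, 0.331, 0.001] turn [0.001, -0.001, -0.113]
```

Call:
send_rows(commands=[[[0.59, 0.165, 0], [0, 0, 0]], [[0.59, 0.165, 0], [0, 0, 0]], [[0.59, 0.165, 0], [0, 0, 0]]])

```text
clock: 23.52
eef_pos: [0.4817, -0.0966, 0.1379]
tcp_rot: [-0.001, 0.809, 0.588, -0.001]
wrist_force: [0.2, -1.1, -1.9]
width: 0.0394
grip_force: 27.0
```

Call:
send_rows(commands=[[[0.59, 0.165, 0], [0, 0, 0]], [[0.59, 0.165, 0], [0, 0, 0]], [[0.59, 0.165, 0], [0, 0, 0]], [[0.59, 0.165, 0.15], [0, 0, 0]], [[0.59, 0.165, 0.15], [0, 0, 0]], [[0.59, 0.165, 0.15], [0, 0, 0]]])

```text
clock: 24.28
eef_pos: [0.5661, 0.0256, 0.1022]
tcp_rot: [-0.0, 0.811, 0.585, -0.001]
wrist_force: [-0.3, -0.0, -1.7]
width: 0.0388
grip_force: 26.9
```

```bash
python3 -c "
from h import *
st(); to(.567,.027,.0805,-.319)"
```

```text
t 24.27 pos [0.5661 0.0256 0.1022] phi -0.321 tilt 0.001 w 0.0388 gf 26.9 F [-0.32 -0.04 -1.73] j7 0.01
to [0.567 0.027 0.08 ] phi -0.321->-0.319 shift [0.007, 0.002, 0.087] turn [-0.001, 0.001, -0.002]
```

Call:
send_rows(commands=[[[0.007, 0.002, 0.04], [0, 0, 0]], [[0.007, 0.002, 0.065], [0, 0, 0]], [[0.007, 0.002, 0.075], [0, 0, 0]], [[0.007, 0.002, 0.08], [0, 0, 0]], [[0.007, 0.002, 0.085], [0, 0, 0]], [[0.007, 0.002, 0.088], [0, 0, 0]], [[0.007, 0.002, 0.088], [0, 0, 0]], [[0.007, 0.002, 0.088], [0, 0, 0]]])

```text
clock: 25.28
eef_pos: [0.5677, 0.028, 0.0805]
tcp_rot: [0.0, 0.811, 0.586, 0.0]
wrist_force: [-0.4, -0.3, -0.2]
width: 0.0392
grip_force: 27.0
```

Call:
send_rows(commands=[[[0, 0, 0], [0, 0, 0]], [[0, 0, 0], [0, 0, 0]], [[0, 0, 0], [0, 0, 0]], [[0, 0, 0], [0, 0, 0]], [[0, 0, 0], [0, 0, 0]], [[0, 0, 0], [0, 0, 0]], [[0, 0, 0], [0, 0, 0]], [[0, 0, 0], [0, 0, 0]], [[0, 0, 0], [0, 0, 0]], [[0, 0, 0], [0, 0, 0]]], grip=0.65)

```text
clock: 26.52
eef_pos: [0.5676, 0.0281, 0.0803]
tcp_rot: [0.0, 0.811, 0.586, -0.0]
wrist_force: [0.5, -0.4, 0.2]
width: 0.0557
grip_force: 0.0
```

Call:
send_rows(commands=[[[0, 0, 0], [0, 0, 0]], [[0, 0, 0], [0, 0, 0]], [[0, 0, 0], [0, 0, 0]], [[0, 0, 0], [0, 0, 0]]])

```text
clock: 27.02
eef_pos: [0.5676, 0.0281, 0.0803]
tcp_rot: [0.0, 0.811, 0.586, 0.0]
wrist_force: [-0.0, -0.2, 0.7]
width: 0.0554
grip_force: 0.0
```

Run:
```python
from h import *
st()
im=arm.grab_frame("side"); e=proj("side",[.567,.027,.08])[0].astype(int)
cv2.imwrite("pics/t2.png",cv2.resize(im[e[1]-50:e[1]+50,e[0]-50:e[0]+50,::-1],(500,500),interpolation=cv2.INTER_CUBIC))
```

```text
t 27.02 pos [0.5676 0.0281 0.0803] phi -0.319 tilt 0.000 w 0.0554 gf 0.0 F [-0.04 -0.2   0.71] j7 0.03
```

View pics/t2.png

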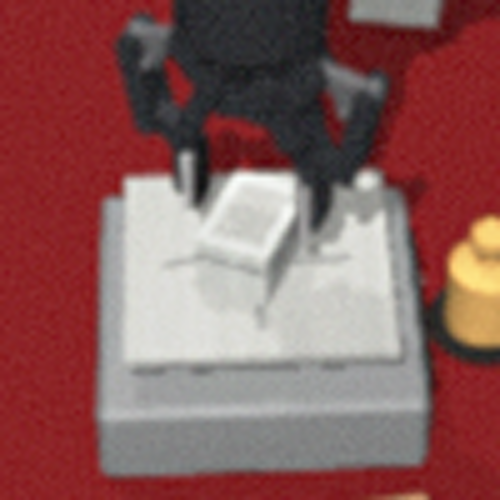

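Call:
send_rows(commands=[[[0, 0, 0.016], [0, 0, 0]], [[0, 0, 0.016], [0, 0, 0]], [[0, 0, 0.016], [0, 0, 0]], [[0, 0, 0.016], [0, 0, 0]]], grip=0.53, force=25)

```text
clock: 27.58
eef_pos: [0.5676, 0.0281, 0.0764]
tcp_rot: [0.0, 0.811, 0.586, 0.0]
wrist_force: [-0.7, 0.7, 0.0]
width: 0.0455
grip_force: 0.0
```

Call:
send_rows(commands=[[[0, 0, 0], [0, 0, 0]], [[0, 0, -0.008], [0, 0, 0]], [[0, 0, -0.016], [0, 0, 0]], [[0, 0, -0.026], [0, 0, 0]], [[0, 0, -0.036], [0, 0, 0]], [[0, 0, -0.06], [0, 0, 0]], [[0, 0, -0.1], [0, 0, 0]], [[0, 0, -0.2], [0, 0, 0]], [[0, 0, -0.2], [0, 0, 0]]], grip=0)

```text
clock: 28.7
eef_pos: [0.5692, 0.028, 0.1283]
tcp_rot: [0.001, 0.811, 0.586, 0.002]
wrist_force: [-0.4, 0.4, -2.2]
width: 0.0393
grip_force: 30.1
```

Run:
```python
from h import *
st()
b=np.array([.4995,.2929]); a=.27; R=np.array([[np.cos(a),-np.sin(a)],[np.sin(a),np.cos(a)]])
for i in range(3): print("bay",i,b+R@[.0555,.138-.096*i])
# measured stop positions: brown pixels (unproject top at z=.022) in board frame
im=arm.grab_frame("side"); 
for c in("side",):
    hsv=cv2.cvtColor(im,cv2.COLOR_RGB2HSV)
    for xb in(-.02,0,.02):
        ys=np.arange(-.15,.156,.004); P=np.array([np.r_[b+R@[xb,y],.022] for y in ys]); uv=proj(c,P)
        print(xb,[(round(y,3),int(hsv[int(v+.5),int(u+.5),1])) for y,(u,v) in zip(ys,uv)])
t=b+R@[.0555-.040,.138-.055]; print(t); to(t[0],t[1],.12,.27-np.pi/2)
```

```text
t 28.70 pos [0.5692 0.028  0.1283] phi -0.319 tilt 0.004 w 0.0393 gf 30.1 F [-0.37  0.44 -2.19] j7 -0.02
bay 0 [0.51618035 0.44070398]
bay 1 [0.54178656 0.34818197]
bay 2 [0.56739278 0.25565997]
-0.02 [(np.float64(-0.15), 193), (np.float64(-0.146), 170), (np.float64(-0.142), 93), (np.float64(-0.138), 80), (np.float64(-0.134), 81), (np.float64(-0.13), 81), (np.float64(-0.126), 78), (np.float64(-0.122), 75), (np.float64(-0.118), 77), (np.float64(-0.114), 81), (np.float64(-0.11), 79), (np.float64(-0.106), 82), (np.float64(-0.102), 77), (np.float64(-0.098), 75), (np.float64(-0.094), 77), (np.float64(-0.09), 77), (np.float64(-0.086), 76), (np.float64(-0.082), 73), (np.float64(-0.078), 77), (np.float64(-0.074), 78), (np.float64(-0.07), 75), (np.float64(-0.066), 72), (np.float64(-0.062), 77), (np.float64(-0.058), 89), (np.float64(-0.054), 132), (np.float64(-0.05), 142), (np.float64(-0.046), 139), (np.float64(-0.042), 146), (np.float64(-0.038), 138), (np.float64(-0.034), 82), (np.float64(-0.03), 79), (np.float64(-0.026), 75), (np.float64(-0.022), 74), (np.float64(-0.018), 75), (np.float64(-0
[... 4428 characters left out ...]
9), (np.float64(0.066), 84), (np.float64(0.07), 80), (np.float64(0.074), 85), (np.float64(0.078), 85), (np.float64(0.082), 85), (np.float64(0.086), 81), (np.float64(0.09), 81), (np.float64(0.094), 84), (np.float64(0.098), 81), (np.float64(0.102), 82), (np.float64(0.106), 80), (np.float64(0.11), 85), (np.float64(0.114), 83), (np.float64(0.118), 84), (np.float64(0.122), 82), (np.float64(0.126), 82), (np.float64(0.13), 86), (np.float64(0.134), 96), (np.float64(0.138), 135), (np.float64(0.142), 142), (np.float64(0.146), 136), (np.float64(0.15), 147), (np.float64(0.154), 107)]
[0.49229974 0.37702732]
to [0.492 0.377 0.12 ] phi -0.319->-1.301 shift [1.23, -0.727, 0.028] turn [0.001, -0.002, 0.937]
```

```bash
cat >> h.py <<'E'
bA=.27; bO=np.array([.4995,.2929]); bR=np.array([[np.cos(bA),-np.sin(bA)],[np.sin(bA),np.cos(bA)]])
def bw(x,y): return bO+bR@[x,y]
def wb(p): return bR.T@(np.array(p[:2])-bO)
E
python3 - <<'E'
from h import *
t=bw(.0555-.028-.008,-.098); print(t); to(t[0],t[1],.09,.27-np.pi/2)
E
```

```text
[0.54443321 0.20365172]
to [0.544 0.204 0.09 ] phi -0.319->-1.301 shift [0.636, -0.311, 0.149] turn [0.001, -0.002, 0.937]
```

Call:
send_rows(commands=[[[0.636, -0.311, 0], [0, 0, 0.937]], [[0.636, -0.311, 0], [0, 0, 0.937]], [[0.636, -0.311, 0], [0, 0, 0.937]], [[0.636, -0.311, 0], [0, 0, 0.937]], [[0.636, -0.311, 0], [0, 0, 0.937]], [[0.636, -0.311, 0], [0, 0, 0.937]], [[0.636, -0.311, 0.15], [0, 0, 0.937]], [[0.636, -0.311, 0.28], [0, 0, 0.937]], [[0.636, -0.311, 0.28], [0, 0, 0.937]], [[0.636, -0.311, 0.28], [0, 0, 0.937]]])

```text
clock: 30.0
eef_pos: [0.5445, 0.2031, 0.0573]
tcp_rot: [-0.0, 0.991, 0.135, 0.001]
wrist_force: [0.7, -0.4, -1.7]
width: 0.0389
grip_force: 30.1
```

Run:
```python
from h import *
st(); print(wb(tool()[0]))
t=bw(.0555-.028-.008,-.098); to(t[0],t[1],.015,.27-np.pi/2)
im=arm.grab_frame("side"); e=proj("side",[.544,.204,.03])[0].astype(int)
cv2.imwrite("pics/t3.png",cv2.resize(im[e[1]-60:e[1]+60,e[0]-70:e[0]+70,::-1],(700,600),interpolation=cv2.INTER_CUBIC))
```

```text
t 30.00 pos [0.5445 0.2031 0.0573] phi -1.300 tilt 0.001 w 0.0389 gf 30.1 F [ 0.72 -0.42 -1.67] j7 -1.06
[ 0.0194439  -0.09852507]
to [0.544 0.204 0.015] phi -1.300->-1.301 shift [0.0, -0.002, 0.169] turn [0.0, -0.001, 0.001]
```

View pics/t3.png

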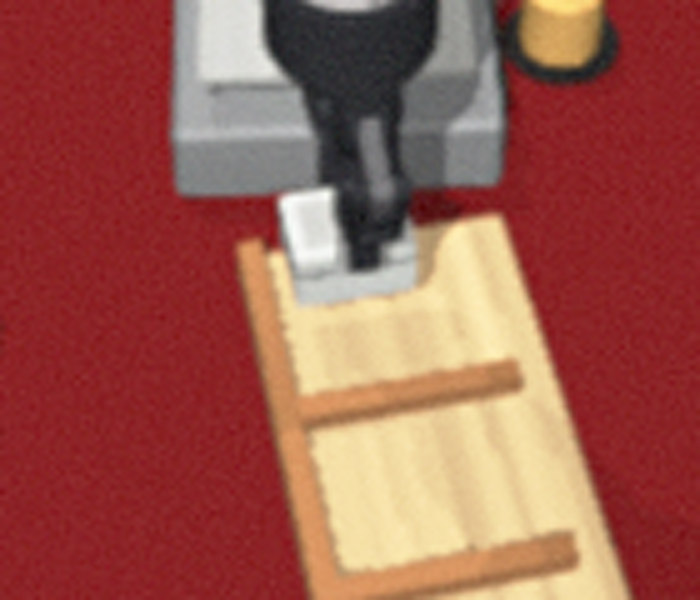

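Call:
send_rows(commands=[[[0, 0, 0.1], [0, 0, 0]], [[0, 0, 0.145], [0, 0, 0]], [[0, 0, 0.155], [0, 0, 0]], [[0, 0, 0.155], [0, 0, 0]], [[0, 0, 0.155], [0, 0, 0]]])

```text
clock: 30.68
eef_pos: [0.5442, 0.2035, 0.0183]
tcp_rot: [-0.0, 0.991, 0.135, 0.001]
wrist_force: [0.2, 0.0, -1.2]
width: 0.039
grip_force: 30.1
```

Call:
send_rows(commands=[[[0, 0, 0.006], [0, 0, 0]], [[0, 0, 0.006], [0, 0, 0]], [[0, 0, 0.006], [0, 0, 0]]])

```text
clock: 31.05
eef_pos: [0.5437, 0.2034, 0.0161]
tcp_rot: [0.0, 0.991, 0.135, 0.0]
wrist_force: [1.1, -1.3, -1.1]
width: 0.0391
grip_force: 30.1
```

Call:
send_rows(commands=[[[0, 0, 0.004], [0, 0, 0]], [[0.01, 0, 0.004], [0, 0, 0]], [[0.02, 0, 0.004], [0, 0, 0]], [[0.02, 0, 0.004], [0, 0, 0]]])

```text
clock: 31.55
eef_pos: [0.5489, 0.2048, 0.0151]
tcp_rot: [0.0, 0.991, 0.135, 0.0]
wrist_force: [0.1, -0.6, -1.0]
width: 0.0389
grip_force: 30.1
```

Call:
send_rows(commands=[[[0.01, 0, 0], [0, 0, 0]], [[0.01, 0, 0], [0, 0, 0]]])

```text
clock: 31.8
eef_pos: [0.5499, 0.2051, 0.0148]
tcp_rot: [0.0, 0.991, 0.135, -0.001]
wrist_force: [-4.5, -1.2, 0.6]
width: 0.0392
grip_force: 30.3
```

Call:
send_rows(commands=[[[0.01, 0, 0], [0, 0, 0]], [[0.01, 0, 0], [0, 0, 0]]])

```text
clock: 32.05
eef_pos: [0.5499, 0.2051, 0.0142]
tcp_rot: [0.0, 0.991, 0.135, -0.003]
wrist_force: [-9.4, -0.8, 2.9]
width: 0.0388
grip_force: 30.6
```

Call:
send_rows(commands=[[[0, 0, 0], [0, 0, 0]], [[0, 0, 0], [0, 0, 0]], [[0, 0, 0], [0, 0, 0]], [[0, 0, 0], [0, 0, 0]]], grip=0.62)

```text
clock: 32.55
eef_pos: [0.5537, 0.2062, 0.0153]
tcp_rot: [-0.0, 0.991, 0.135, 0.0]
wrist_force: [-0.1, -0.1, 0.4]
width: 0.0532
grip_force: 0.0
```

Call:
send_rows(commands=[[[0, 0, -0.1], [0, 0, 0]], [[0, 0, -0.2], [0, 0, 0]], [[0, 0, -0.2], [0, 0, 0]], [[0, 0.23, -0.2], [0, 0, 0]], [[0, 0.23, -0.2], [0, 0, 0]], [[0, 0.23, -0.2], [0, 0, 0]]])

```text
clock: 33.3
eef_pos: [0.5682, 0.1507, 0.0643]
tcp_rot: [-0.0, 0.991, 0.134, -0.001]
wrist_force: [0.6, 1.4, 0.1]
width: 0.0528
grip_force: 0.0
```

Run:
```python
from h import *
st(); p=tool()[0]; print("board-frame",wb(p))
t=bw(.0275,-.098); q=[t[0],t[1],.027]
m=masks("tin_small",q,cams=("side",)); 
if m:
    x,f=fit(m,box(.056,.04,.01,.044),[t[0],t[1],[.27]]); print(x,f,wb(x),x[2]-.27)
m=grey("side",q,vmin=140,smax=45); x,f=fit({"side":m},box(.056,.04,.01,.044),[t[0],t[1],[.27]]); print(x,f,wb(x),x[2]-.27)
t=bw(.0265,-.151); to(t[0],t[1],.02,.27-np.pi/2)
```

```text
t 33.30 pos [0.5682 0.1507 0.0643] phi -1.301 tilt 0.001 w 0.0528 gf 0.0 F [0.56 1.43 0.05] j7 -0.98
board-frame [ 0.02831621 -0.15536042]
[0.55286863 0.20404164 0.31023161] 0.0458860769867897 [ 0.02773381 -0.0998742 ] 0.04023161057088254
side [228, 253, 27, 25, 540]
[0.55193429 0.20165683 0.25404558] 0.04733796417713165 [ 0.02619722 -0.10192338] -0.01595442009591913
to [0.565 0.154 0.02 ] phi -1.299->-1.301 shift [-0.009, -0.012, 0.178] turn [-0.001, 0.001, 0.002]
```

Call:
send_rows(commands=[[[0, 0, 0], [0, 0, 0]], [[0, 0, 0], [0, 0, 0]], [[0, 0, 0], [0, 0, 0]], [[-0.005, 0, 0.1], [0, 0, 0]], [[-0.005, 0, 0.175], [0, 0, 0]], [[-0.005, 0, 0.175], [0, 0, 0]], [[-0.005, 0, 0.175], [0, 0, 0]]], grip=0)

```text
clock: 34.33
eef_pos: [0.568, 0.1501, 0.0218]
tcp_rot: [0.0, 0.991, 0.135, 0.0]
wrist_force: [0.4, -1.4, -0.4]
width: 0.0
grip_force: 0.0
```

Call:
send_rows(commands=[[[0, -0.03, 0], [0, 0, 0]], [[0, -0.06, 0], [0, 0, 0]], [[0, -0.08, 0], [0, 0, 0]], [[0, -0.1, 0], [0, 0, 0]], [[0, -0.12, 0], [0, 0, 0]], [[0, -0.14, 0], [0, 0, 0]], [[0, -0.15, 0], [0, 0, 0]], [[0, -0.15, 0], [0, 0, 0]]])

```text
clock: 35.33
eef_pos: [0.5574, 0.1867, 0.0213]
tcp_rot: [-0.0, 0.991, 0.135, -0.0]
wrist_force: [-0.4, 0.3, -1.0]
width: -0.0002
grip_force: 0.0
```

Run:
```python
from h import *
st(); p=tool()[0]; print("board-frame",wb(p))
t=bw(.0275,-.085)
m=masks("tin_small",[t[0],t[1],.027],cams=("side",)); x,f=fit(m,box(.056,.04,.01,.044),[t[0],t[1],[.27]]); print(x,f,wb(x),x[2]-.27)
```

```text
t 35.33 pos [0.5574 0.1867 0.0213] phi -1.300 tilt 0.000 w -0.0002 gf 0.0 F [-0.35  0.3  -0.98] j7 -1.00
board-frame [ 0.02750138 -0.11781932]
[0.55152939 0.21004846 0.27248071] 0.047099821269512177 [ 0.0280453  -0.09372778] 0.0024807097682343904
```

Call:
send_rows(commands=[[[0, -0.02, 0], [0, 0, 0]], [[0, -0.04, 0], [0, 0, 0]], [[0, -0.06, 0], [0, 0, 0]], [[0, -0.06, 0], [0, 0, 0]]])

```text
clock: 35.92
eef_pos: [0.5532, 0.2019, 0.0213]
tcp_rot: [-0.0, 0.991, 0.135, -0.0]
wrist_force: [0.1, 0.3, 0.1]
width: 0.0001
grip_force: 0.0
```

Call:
send_rows(commands=[[[0, -0.01, 0], [0, 0, 0]], [[0, -0.01, 0], [0, 0, 0]]])

```text
clock: 36.17
eef_pos: [0.5527, 0.2036, 0.0213]
tcp_rot: [-0.0, 0.991, 0.135, -0.0]
wrist_force: [1.2, 0.1, -0.1]
width: -0.0001
grip_force: 0.0
```

Call:
send_rows(commands=[[[0, -0.01, 0], [0, 0, 0]], [[0, -0.01, 0], [0, 0, 0]]])

```text
clock: 36.42
eef_pos: [0.5525, 0.2042, 0.0216]
tcp_rot: [0.001, 0.991, 0.134, 0.0]
wrist_force: [0.4, -5.6, 2.2]
width: 0.0002
grip_force: 2.3
```

Call:
send_rows(commands=[[[0, -0.008, 0], [0, 0, 0]], [[0, -0.008, 0], [0, 0, 0]], [[0, 0.1, 0], [0, 0, 0]], [[0, 0.1, -0.25], [0, 0, 0]], [[0, 0.1, -0.4], [0, 0, 0]], [[0, 0.5, -0.4], [0, 0, 0]], [[0, 0.5, -0.4], [0, 0, 0]], [[0, 0.5, -0.4], [0, 0, 0]]])

```text
clock: 37.42
eef_pos: [0.5861, 0.0821, 0.122]
tcp_rot: [0.0, 0.991, 0.132, 0.001]
wrist_force: [-0.9, 0.6, -0.3]
width: -0.0002
grip_force: 0.0
```

Run:
```python
from h import *
st()
t=bw(.0275,-.074); P=box(.056,.04,.01,.044)
ms=masks("tin_small",[t[0],t[1],.027]); 
for cs in (list(ms),)+tuple([c] for c in ms):
    x,f=fit({c:ms[c] for c in cs},P,[t[0],t[1],[.27]]); print(cs,round(f,3),wb(x),x[2]-.27)
B=np.r_[box(.135,.3,0,.01),box(.012,.3,.01,.022)+[.0615,0,0]]
print(fit(masks("board",[*bO,.01],grab=False,cams=("side",)),B,[*bO,.27]))
im=arm.grab_frame("side"); e=proj("side",[*t,.03])[0].astype(int)
cv2.imwrite("pics/t4.png",cv2.resize(im[e[1]-40:e[1]+40,e[0]-50:e[0]+50,::-1],(700,560),interpolation=cv2.INTER_CUBIC))
print("large",fit(masks("tin_large",[.4954,-.3274,.027],grab=False),box(.088,.056,0,.054),[.4954,-.3274,[1.47]]))
```

```text
t 37.42 pos [0.5861 0.0821 0.122 ] phi -1.306 tilt 0.001 w -0.0002 gf 0.0 F [-0.87  0.56 -0.3 ] j7 -0.92
['side'] 0.149 [ 0.02712005 -0.07931689] 0.027268678071022068
['side'] 0.149 [ 0.02712005 -0.07931689] 0.027268678071022068
(array([0.50056092, 0.29149893, 0.27056264]), np.float64(0.09961025416851044))
large (array([ 0.49623295, -0.3269018 ,  1.47682785]), np.float64(0.08629932999610901))
```

View pics/t4.png

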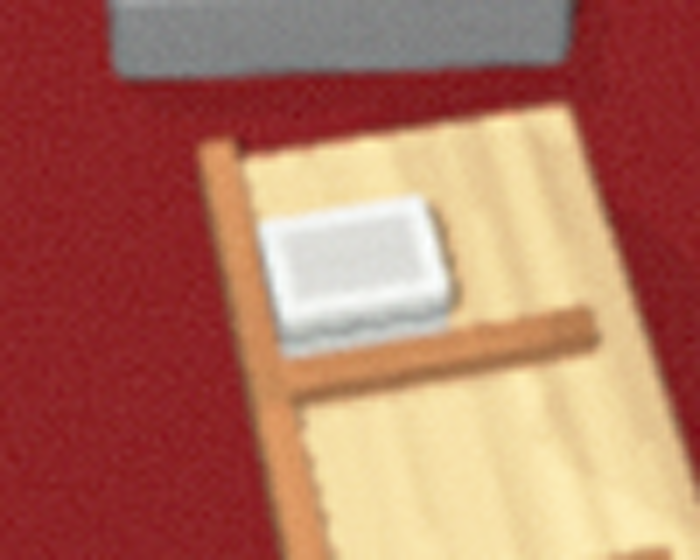

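```bash
python3 -c "
from h import *
to(.541,-.122,.14,-.7)"
```

```text
to [ 0.541 -0.122  0.14 ] phi -1.299->-6.983 shift [-0.395, 0.756, -0.075] turn [-0.0, 0.0, -0.572]
```

Call:
send_rows(commands=[[[-0.395, 0.756, -0.075], [0, 0, -0.572]], [[-0.395, 0.756, -0.075], [0, 0, -0.572]], [[-0.395, 0.756, -0.075], [0, 0, -0.572]], [[-0.395, 0.756, -0.075], [0, 0, -0.572]], [[-0.395, 0.756, -0.075], [0, 0, -0.572]], [[-0.395, 0.756, -0.075], [0, 0, -0.572]]], grip=1)

```text
clock: 38.58
eef_pos: [0.5412, -0.1215, 0.1398]
tcp_rot: [-0.0, 0.907, 0.422, 0.0]
wrist_force: [0.4, 0.6, -0.5]
width: 0.0853
grip_force: 0.0
```

```bash
python3 -c "
from h import *
st(); to(.4962,-.3265,.12,-.094)"
```

```text
t 38.58 pos [ 0.5412 -0.1215  0.1398] phi -0.700 tilt 0.001 w 0.0853 gf 0.0 F [ 0.4   0.56 -0.46] j7 -0.08
to [ 0.496 -0.326  0.12 ] phi -0.700->-6.377 shift [-0.743, 0.391, 0.079] turn [-0.001, -0.001, -0.579]
```

Call:
send_rows(commands=[[[-0.743, 0.391, 0], [0, 0, -0.579]], [[-0.743, 0.391, 0], [0, 0, -0.579]], [[-0.743, 0.391, 0], [0, 0, -0.579]], [[-0.743, 0.391, 0], [0, 0, -0.579]], [[-0.743, 0.391, 0], [0, 0, -0.579]], [[-0.743, 0.391, 0], [0, 0, -0.579]]])

```text
clock: 39.33
eef_pos: [0.497, -0.3253, 0.1395]
tcp_rot: [-0.001, 0.739, 0.674, 0.0]
wrist_force: [-0.3, 0.3, -0.0]
width: 0.0853
grip_force: 0.0
```

Run:
```python
from h import *
x,f=fit(masks("tin_large",[.4962,-.3265,.027],cams=("side",)),box(.088,.056,0,.054),[.4954,-.3274,[1.47]]); print(x,f)
st(); to(.4962,-.3265,.016,-.094)
```

```text
[ 0.49690724 -0.32856064  1.46820109] 0.046090733259916306
t 39.42 pos [ 0.4968 -0.3255  0.1397] phi -0.092 tilt 0.001 w 0.0853 gf 0.0 F [ 0.12 -0.43 -0.79] j7 0.78
to [ 0.496 -0.326  0.016] phi -0.092->-0.094 shift [-0.005, -0.002, 0.495] turn [-0.0, -0.001, 0.002]
```

Call:
send_rows(commands=[[[-0.006, 0, 0.2], [0, 0, 0]], [[-0.006, 0, 0.38], [0, 0, 0]], [[-0.006, 0, 0.48], [0, 0, 0]], [[-0.006, 0, 0.5], [0, 0, 0]], [[-0.006, 0, 0.5], [0, 0, 0]]])

```text
clock: 40.05
eef_pos: [0.4962, -0.3292, 0.0157]
tcp_rot: [0.0, 0.74, 0.673, 0.0]
wrist_force: [0.4, -0.3, 1.3]
width: 0.0855
grip_force: 0.0
```

Call:
send_rows(commands=[[[0, 0, 0], [0, 0, 0]], [[0, 0, 0], [0, 0, 0]], [[0, 0, 0], [0, 0, 0]], [[0, 0, 0], [0, 0, 0]], [[0, 0, 0], [0, 0, 0]], [[0, 0, 0], [0, 0, 0]]], grip=0, force=35)

```text
clock: 40.8
eef_pos: [0.4957, -0.33, 0.0163]
tcp_rot: [0.0, 0.74, 0.673, 0.0]
wrist_force: [-1.8, 1.4, 6.7]
width: 0.0552
grip_force: 37.2
```

Call:
send_rows(commands=[[[0, 0, -0.1], [0, 0, 0]], [[0, 0, -0.3], [0, 0, 0]], [[0, 0, -0.5], [0, 0, 0]], [[0, 0, -0.52], [0, 0, 0]], [[0, 0, -0.52], [0, 0, 0]]])

```text
clock: 41.42
eef_pos: [0.4949, -0.3287, 0.1442]
tcp_rot: [-0.001, 0.74, 0.673, 0.0]
wrist_force: [1.0, -0.2, -5.5]
width: 0.055
grip_force: 41.6
```

```bash
python3 -c "
from h import *
st(); to(.567,.027,.14,-.09)"
```

```text
t 41.42 pos [ 0.4949 -0.3287  0.1442] phi -0.095 tilt 0.002 w 0.0550 gf 41.6 F [ 0.98 -0.24 -5.49] j7 0.78
to [0.567 0.027 0.14 ] phi -0.095->-0.090 shift [1.444, 0.152, 0.018] turn [-0.001, -0.001, -0.005]
```

Call:
send_rows(commands=[[[0.72, 0.076, 0], [0, 0, 0]], [[0.72, 0.076, 0], [0, 0, 0]], [[0.72, 0.076, 0], [0, 0, 0]], [[0.72, 0.076, 0], [0, 0, 0]]])

```text
clock: 41.92
eef_pos: [0.5313, -0.1447, 0.1422]
tcp_rot: [-0.003, 0.737, 0.676, -0.0]
wrist_force: [-0.4, -0.6, -5.2]
width: 0.0551
grip_force: 41.5
```

Call:
send_rows(commands=[[[0.72, 0.076, 0], [0, 0, 0]], [[0.72, 0.076, 0], [0, 0, 0]], [[0.72, 0.076, 0], [0, 0, 0]], [[0.72, 0.076, 0], [0, 0, 0]], [[0.72, 0.076, 0.15], [0, 0, 0]], [[0.72, 0.076, 0.15], [0, 0, 0]], [[0.72, 0.076, 0.15], [0, 0, 0]]])

```text
clock: 42.8
eef_pos: [0.5673, 0.0239, 0.1076]
tcp_rot: [0.0, 0.74, 0.672, -0.001]
wrist_force: [0.1, -0.0, -4.4]
width: 0.055
grip_force: 41.5
```

```bash
python3 -c "
from h import *
st(); to(.567,.0255,.0913,-.094)"
```

```text
t 42.80 pos [0.5673 0.0239 0.1076] phi -0.097 tilt 0.001 w 0.0550 gf 41.5 F [ 0.06 -0.02 -4.37] j7 0.17
to [0.567 0.026 0.091] phi -0.097->-0.094 shift [0.006, -0.002, 0.065] turn [-0.001, 0.001, -0.003]
```

Call:
send_rows(commands=[[[0.006, 0, 0.03], [0, 0, 0]], [[0.006, 0, 0.05], [0, 0, 0]], [[0.006, 0, 0.058], [0, 0, 0]], [[0.006, 0, 0.064], [0, 0, 0]], [[0.006, 0, 0.07], [0, 0, 0]], [[0.006, 0, 0.07], [0, 0, 0]]])

```text
clock: 43.55
eef_pos: [0.5677, 0.0265, 0.0902]
tcp_rot: [0.0, 0.74, 0.673, 0.0]
wrist_force: [-0.9, 0.0, -3.5]
width: 0.0548
grip_force: 41.7
```

Call:
send_rows(commands=[[[0, 0, 0.004], [0, 0, 0]], [[0, 0, 0.008], [0, 0, 0]], [[0, 0, 0.008], [0, 0, 0]]])

```text
clock: 43.92
eef_pos: [0.5678, 0.0264, 0.0882]
tcp_rot: [0.0, 0.74, 0.673, 0.0]
wrist_force: [-1.0, -0.4, -2.2]
width: 0.0547
grip_force: 41.9
```

Call:
send_rows(commands=[[[0, 0, 0.005], [0, 0, 0]], [[0, 0, 0.005], [0, 0, 0]]])

```text
clock: 44.18
eef_pos: [0.5678, 0.0264, 0.0869]
tcp_rot: [0.0, 0.74, 0.673, 0.0]
wrist_force: [-0.6, -1.7, -0.5]
width: 0.0547
grip_force: 42.0
```

Call:
send_rows(commands=[[[0, 0, 0], [0, 0, 0]], [[0, 0, 0], [0, 0, 0]], [[0, 0, 0], [0, 0, 0]], [[0, 0, 0], [0, 0, 0]], [[0, 0, 0], [0, 0, 0]], [[0, 0, 0], [0, 0, 0]], [[0, 0, 0], [0, 0, 0]], [[0, 0, 0], [0, 0, 0]], [[0, 0, 0], [0, 0, 0]], [[0, 0, 0], [0, 0, 0]]], grip=0.82)

```text
clock: 45.42
eef_pos: [0.5676, 0.0265, 0.0869]
tcp_rot: [0.0, 0.74, 0.673, 0.0]
wrist_force: [0.3, -0.2, 0.0]
width: 0.07
grip_force: 0.0
```

Call:
send_rows(commands=[[[0, 0, 0], [0, 0, 0]], [[0, 0, 0], [0, 0, 0]], [[0, 0, 0], [0, 0, 0]], [[0, 0, 0], [0, 0, 0]]])

```text
clock: 45.92
eef_pos: [0.5676, 0.0266, 0.0869]
tcp_rot: [-0.0, 0.74, 0.673, 0.0]
wrist_force: [0.8, -0.3, -0.9]
width: 0.07
grip_force: 0.0
```

Run:
```python
from h import *
st()
im=arm.grab_frame("side"); e=proj("side",[.567,.027,.08])[0].astype(int)
cv2.imwrite("pics/l1.png",cv2.resize(im[e[1]-50:e[1]+50,e[0]-50:e[0]+50,::-1],(500,500),interpolation=cv2.INTER_CUBIC))
m=masks("tin_large",[.567,.027,.095],cams=("side",),grab=False)
if m: print(fit(m,box(.088,.056,.069,.123),[.567,.027,[1.47]]))
```

```text
t 45.92 pos [0.5676 0.0266 0.0869] phi -0.095 tilt 0.000 w 0.0700 gf 0.0 F [ 0.83 -0.3  -0.9 ] j7 0.19
(array([0.57008487, 0.02694177, 1.4930335 ]), np.float64(0.07098061591386795))
```

View pics/l1.png

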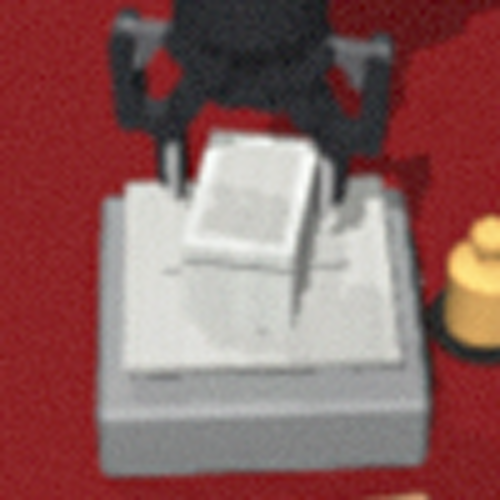

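Call:
send_rows(commands=[[[0, 0, 0.008], [0, 0, 0]], [[0, 0, 0.008], [0, 0, 0]], [[0, 0, 0.008], [0, 0, 0]], [[0, 0, 0.008], [0, 0, 0]]], grip=0.71, force=30)

```text
clock: 46.52
eef_pos: [0.5676, 0.0266, 0.0849]
tcp_rot: [0.0, 0.74, 0.673, 0.0]
wrist_force: [-0.9, -0.4, 0.1]
width: 0.0606
grip_force: 0.0
```

Call:
send_rows(commands=[[[0, 0, -0.004], [0, 0, 0]], [[0, 0, -0.014], [0, 0, 0]], [[0, 0, -0.024], [0, 0, 0]], [[0, 0, -0.034], [0, 0, 0]], [[0, 0, -0.044], [0, 0, 0]], [[0, 0, -0.07], [0, 0, 0]], [[0, 0, -0.12], [0, 0, 0]], [[0, 0, -0.2], [0, 0, 0]], [[0, 0, -0.2], [0, 0, 0]]], grip=0)

```text
clock: 47.65
eef_pos: [0.5694, 0.0265, 0.1372]
tcp_rot: [0.001, 0.74, 0.673, 0.002]
wrist_force: [0.4, 0.3, -6.4]
width: 0.0553
grip_force: 37.5
```

Run:
```python
from h import *
st()
t=bw(.0555-.044-.012,.138-.028-.012); print(t); to(t[0],t[1],.13,.27-np.pi/2)
```

```text
t 47.65 pos [0.5694 0.0265 0.1372] phi -0.095 tilt 0.004 w 0.0553 gf 37.5 F [ 0.42  0.31 -6.43] j7 0.15
[0.47287843 0.38721618]
to [0.473 0.387 0.13 ] phi -0.095->-4.442 shift [1.399, -0.522, 0.028] turn [0.004, 0.003, -1.849]
```

Call:
send_rows(commands=[[[0.7, -0.26, 0], [0, 0, 0.576]], [[0.7, -0.26, 0], [0, 0, 0.576]], [[0.7, -0.26, 0], [0, 0, 0.576]], [[0.7, -0.26, 0], [0, 0, 0.576]], [[0.7, -0.26, 0], [0, 0, 0.576]]])

```text
clock: 48.28
eef_pos: [0.5193, 0.207, 0.1347]
tcp_rot: [0.0, 0.906, 0.423, -0.0]
wrist_force: [1.3, -1.1, -4.8]
width: 0.0551
grip_force: 37.4
```

Run:
```python
from h import *
st()
t=bw(.0555-.044-.012,.138-.028-.012); to(t[0],t[1],.06,.27-np.pi/2)
```

```text
t 48.27 pos [0.5193 0.207  0.1347] phi -0.696 tilt 0.001 w 0.0551 gf 37.4 F [ 1.34 -1.08 -4.76] j7 -0.68
to [0.473 0.387 0.06 ] phi -0.696->-1.301 shift [0.434, -0.605, 0.298] turn [0.001, 0.0, 0.577]
```

Call:
send_rows(commands=[[[0.434, -0.605, 0], [0, 0, 0.577]], [[0.434, -0.605, 0], [0, 0, 0.577]], [[0.434, -0.605, 0], [0, 0, 0.577]], [[0.434, -0.605, 0], [0, 0, 0.577]], [[0.434, -0.605, 0], [0, 0, 0.577]], [[0.434, -0.605, 0], [0, 0, 0.577]], [[0.434, -0.605, 0.2], [0, 0, 0.577]], [[0.434, -0.605, 0.34], [0, 0, 0.577]], [[0.434, -0.605, 0.34], [0, 0, 0.577]], [[0.434, -0.605, 0.34], [0, 0, 0.577]]])

```text
clock: 49.52
eef_pos: [0.4753, 0.3869, 0.0516]
tcp_rot: [-0.0, 0.991, 0.133, 0.001]
wrist_force: [-0.1, -0.3, -4.1]
width: 0.0551
grip_force: 37.4
```

Run:
```python
from h import *
st(); p=tool()[0]; print(wb(p))
b=p[2]-.018
x,f=fit(masks("tin_large",[p[0],p[1],p[2]+.01],cams=("side",)),box(.088,.056,b,b+.054),[p[0],p[1],[.27]]); print(x,f,wb(x),x[2]-.27)
```

```text
t 49.52 pos [0.4753 0.3869 0.0516] phi -1.304 tilt 0.002 w 0.0551 gf 37.4 F [-0.08 -0.3  -4.06] j7 -1.43
[0.00169818 0.09704492]
[0.47934863 0.38449927 0.27043427] 0.5751181244850159 [0.0050111  0.09365571] 0.00043427051643607495
```

Call:
send_rows(commands=[[[0, 0, 0.05], [0, 0, 0]], [[0, 0, 0.08], [0, 0, 0]], [[0, 0, 0.08], [0, 0, 0]], [[0, 0, 0.08], [0, 0, 0]]])

```text
clock: 50.12
eef_pos: [0.4737, 0.3873, 0.0299]
tcp_rot: [0.0, 0.991, 0.134, 0.0]
wrist_force: [0.2, -0.1, -4.9]
width: 0.0551
grip_force: 37.4
```

Call:
send_rows(commands=[[[0, 0, 0.007], [0, 0, 0]], [[0, 0, 0.007], [0, 0, 0]]])

```text
clock: 50.38
eef_pos: [0.4735, 0.3873, 0.0281]
tcp_rot: [0.0, 0.991, 0.134, 0.0]
wrist_force: [0.2, -0.1, -5.2]
width: 0.0552
grip_force: 37.4
```

Call:
send_rows(commands=[[[0, 0, 0.006], [0, 0, 0]], [[0, 0, 0.006], [0, 0, 0]]])

```text
clock: 50.62
eef_pos: [0.4737, 0.3874, 0.0267]
tcp_rot: [-0.0, 0.991, 0.134, 0.0]
wrist_force: [-1.0, 0.2, -4.9]
width: 0.0549
grip_force: 37.5
```

Call:
send_rows(commands=[[[0, 0, 0.005], [0, 0, 0]], [[0.015, 0, 0.005], [0, 0, 0]], [[0.03, 0, 0.005], [0, 0, 0]], [[0.03, 0, 0.005], [0, 0, 0]]])

```text
clock: 51.12
eef_pos: [0.481, 0.3896, 0.0263]
tcp_rot: [-0.0, 0.991, 0.134, 0.0]
wrist_force: [-4.0, -0.6, 6.2]
width: 0.0549
grip_force: 38.7
```

Call:
send_rows(commands=[[[0.01, 0, 0], [0, 0, 0]], [[0.01, 0, 0], [0, 0, 0]]])

```text
clock: 51.38
eef_pos: [0.481, 0.3896, 0.0263]
tcp_rot: [-0.0, 0.991, 0.134, -0.002]
wrist_force: [-11.7, -3.3, 14.4]
width: 0.0549
grip_force: 39.6
```

Call:
send_rows(commands=[[[0.008, 0, 0], [0, 0, 0]], [[0.008, 0, 0], [0, 0, 0]]])

```text
clock: 51.62
eef_pos: [0.4809, 0.3896, 0.0263]
tcp_rot: [-0.0, 0.991, 0.134, -0.005]
wrist_force: [-17.4, -5.7, 21.3]
width: 0.0547
grip_force: 40.3
```

Call:
send_rows(commands=[[[-0.01, 0, -0.006], [0, 0, 0]], [[-0.01, -0.015, -0.006], [0, 0, 0]], [[-0.01, -0.03, -0.006], [0, 0, 0]], [[-0.01, -0.03, -0.006], [0, 0, 0]]])

```text
clock: 52.12
eef_pos: [0.48, 0.3938, 0.0266]
tcp_rot: [0.002, 0.991, 0.133, -0.001]
wrist_force: [-5.1, -7.6, 4.6]
width: 0.0551
grip_force: 38.5
```

Call:
send_rows(commands=[[[0, -0.01, 0], [0, 0, 0]], [[0, -0.01, 0], [0, 0, 0]]])

```text
clock: 52.38
eef_pos: [0.4795, 0.3957, 0.0266]
tcp_rot: [0.002, 0.991, 0.133, -0.001]
wrist_force: [-5.3, -9.3, 5.4]
width: 0.0551
grip_force: 38.5
```

Call:
send_rows(commands=[[[0, -0.01, 0], [0, 0, 0]], [[0, -0.01, 0], [0, 0, 0]]])

```text
clock: 52.62
eef_pos: [0.4789, 0.3979, 0.0267]
tcp_rot: [0.002, 0.991, 0.132, -0.001]
wrist_force: [-5.1, -9.0, 5.8]
width: 0.0549
grip_force: 38.5
```

Call:
send_rows(commands=[[[0, -0.01, 0], [0, 0, 0]], [[0, -0.01, 0], [0, 0, 0]]])

```text
clock: 52.88
eef_pos: [0.4782, 0.4003, 0.0266]
tcp_rot: [0.002, 0.991, 0.132, -0.001]
wrist_force: [-5.2, -8.7, 5.5]
width: 0.0552
grip_force: 38.6
```

Call:
send_rows(commands=[[[0, -0.01, 0], [0, 0, 0]], [[0, -0.01, 0], [0, 0, 0]]])

```text
clock: 53.12
eef_pos: [0.4778, 0.4018, 0.0267]
tcp_rot: [0.003, 0.991, 0.132, -0.001]
wrist_force: [-5.3, -10.6, 6.2]
width: 0.0552
grip_force: 38.7
```

Call:
send_rows(commands=[[[0, -0.01, 0], [0, 0, 0]], [[0, -0.01, 0], [0, 0, 0]]])

```text
clock: 53.38
eef_pos: [0.4778, 0.4018, 0.0267]
tcp_rot: [0.005, 0.991, 0.132, -0.001]
wrist_force: [-5.4, -15.6, 7.7]
width: 0.0553
grip_force: 38.9
```

Call:
send_rows(commands=[[[0, -0.006, 0], [0, 0, 0]], [[0, -0.006, 0], [0, 0, 0]]])

```text
clock: 53.62
eef_pos: [0.4778, 0.4019, 0.0268]
tcp_rot: [0.005, 0.991, 0.132, -0.001]
wrist_force: [-4.5, -18.1, 8.1]
width: 0.0548
grip_force: 39.0
```

Call:
send_rows(commands=[[[0, 0.02, 0], [0, 0, 0]], [[0, 0.02, 0], [0, 0, 0]]])

```text
clock: 53.88
eef_pos: [0.4779, 0.4017, 0.0267]
tcp_rot: [0.002, 0.991, 0.132, -0.001]
wrist_force: [-5.2, -8.0, 5.4]
width: 0.0552
grip_force: 38.6
```

Call:
send_rows(commands=[[[0, 0, 0], [0, 0, 0]], [[0, 0, 0], [0, 0, 0]], [[0, 0, 0], [0, 0, 0]], [[0, 0, 0], [0, 0, 0]]], grip=0.85)

```text
clock: 54.38
eef_pos: [0.4785, 0.4061, 0.027]
tcp_rot: [-0.0, 0.991, 0.134, 0.0]
wrist_force: [0.1, -0.5, -0.1]
width: 0.0726
grip_force: 0.0
```

Call:
send_rows(commands=[[[0, 0, -0.15], [0, 0, 0]], [[0, 0, -0.35], [0, 0, 0]], [[0, 0, -0.55], [0, 0, 0]], [[0, 0, -0.55], [0, 0, 0]], [[-0.7, 0, -0.55], [0, 0, 0]], [[-0.7, 0, -0.55], [0, 0, 0]], [[-0.7, 0, -0.55], [0, 0, 0]], [[-0.7, 0, -0.55], [0, 0, 0]]], grip=0)

```text
clock: 55.38
eef_pos: [0.3047, 0.3587, 0.163]
tcp_rot: [0.001, 0.991, 0.136, -0.002]
wrist_force: [0.1, -0.8, 0.8]
width: -0.0001
grip_force: 0.0
```

Run:
```python
from h import *
st()
im=arm.grab_frame("side"); e=proj("side",[*bO,.02])[0].astype(int)
cv2.imwrite("pics/l2.png",cv2.resize(im[e[1]-70:e[1]+70,e[0]-70:e[0]+70,::-1],(600,600),interpolation=cv2.INTER_CUBIC))
for n,x,y,P in(("tin_large",.0115,.11,box(.088,.056,.01,.064)),("tin_small",.0275,-.074,box(.056,.04,.01,.044))):
    t=bw(x,y); ms=masks(n,[*t,.03])
    for c in ms: q,f=fit({c:ms[c]},P,[*t,[.27]]); print(n,c,round(f,3),wb(q)-[x,y],q[2]-.27)
```

```text
t 55.38 pos [0.3047 0.3587 0.163 ] phi -1.299 tilt 0.005 w -0.0001 gf 0.0 F [ 0.11 -0.83  0.77] j7 -1.69
tin_large top 0.063 [-0.00082854  0.00012137] -0.024963720975074488
tin_large side 0.116 [ 0.00019628 -0.00569215] -0.055530280278634825
tin_small top 0.101 [-0.00111563 -0.00125757] 0.03144559553975701
tin_small side 0.13 [ 4.49922441e-05 -6.11803587e-03] -0.03721743623427681
```

View pics/l2.png

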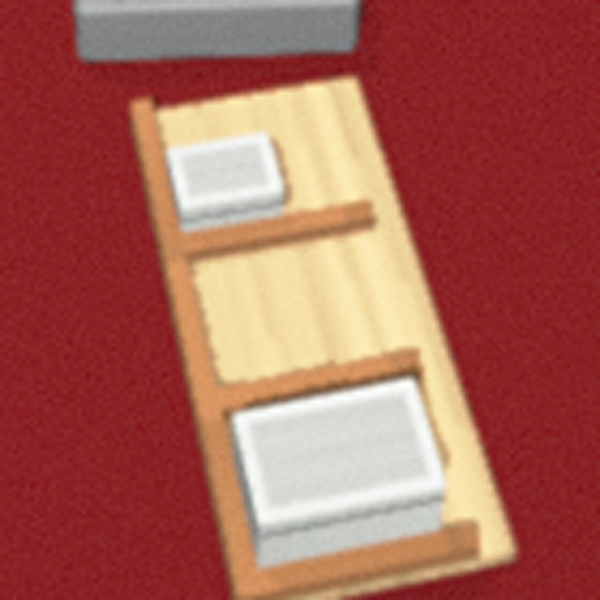

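Run:
```python
from h import *
def cost_fit(ms,P,x0,ign):
    def cost(v):
        t=0
        for c,m in ms.items():
            r,q=np.nonzero(m); o=np.array([q.min()-12,r.min()-12]); w=(q.max()-q.min()+24,r.max()-r.min()+24)
            k=1-hullmask(c,ign,o,w); a=m[o[1]:o[1]+w[1],o[0]:o[0]+w[0]].astype(float)
            t+=(k*np.abs(hullmask(c,place(P,*v),o,w)-a)).sum()/a.sum()
        return t/len(ms)
    s=np.array(x0)+np.array([[0,0,0],[.006,0,0],[0,.006,0],[0,0,.12]])
    r=minimize(cost,x0,method="Nelder-Mead",options=dict(initial_simplex=s,xatol=1e-4,fatol=1e-5)); return r.x,r.fun
for n,x,y,P,ys in(("tin_large",.0115,.11,box(.088,.056,.01,.064),.144),("tin_small",.0275,-.074,box(.056,.04,.01,.044),-.048)):
    t=bw(x,y); stop=place(box(.105,.014,.01,.022)+[.003,ys,0],*bO,bA)
    A=masks(n,[*t,.03]); G={c:grey(c,[*t,.03],vmin=120,smax=45) for c in("top","side")}
    for nm,ms in(("trace",A),("grey",G)):
        for cs in [list(ms)]+[[c] for c in ms]:
            q,f=cost_fit({c:ms[c] for c in cs},P,[*t,.27],stop); print(n,nm,cs,round(f,3),"err mm",np.round((wb(q)-[x,y])*1000,1),"yaw deg %.1f"%np.degrees(q[2]-.27))
```

```text
top [107, 195, 26, 31, 600]
side [245, 318, 50, 44, 1655]
tin_large trace ['top', 'side'] 0.034 err mm [ 0.1 -0.8] yaw deg 0.0
tin_large trace ['top'] 0.029 err mm [ 0.3 -0.1] yaw deg -0.2
tin_large trace ['side'] 0.024 err mm [-0.  -2.6] yaw deg 1.0
tin_large grey ['top', 'side'] 0.071 err mm [-0.7  1.2] yaw deg -0.6
tin_large grey ['top'] 0.039 err mm [-0.2  2.3] yaw deg -0.8
tin_large grey ['side'] 0.041 err mm [-1.5 -3.3] yaw deg -0.1
top [165, 180, 17, 21, 251]
side [230, 261, 27, 23, 490]
tin_small trace ['top', 'side'] 0.047 err mm [ 0.4 -0.9] yaw deg 0.3
tin_small trace ['top'] 0.045 err mm [ 0.5 -1. ] yaw deg 1.0
tin_small trace ['side'] 0.04 err mm [ 0.2 -2.2] yaw deg 0.1
tin_small grey ['top', 'side'] 0.078 err mm [-0.8 -0.9] yaw deg 0.9
tin_small grey ['top'] 0.042 err mm [-0.5  0.6] yaw deg 0.2
tin_small grey ['side'] 0.07 err mm [-1.1 -3.7] yaw deg -0.8
```

Combined two-camera fits put both tins within about 1 mm and 1° of flush, which matches the contact forces I felt. The weight is on its pad and the pan is empty, so I'm handing in.

```bash
python3 -c "
from plant import arm
print(arm.sign_off())"
```

```text
the job is handed in; nothing more can be done
None
```

The job is handed in, with no verdict returned: the check weight was weighed and put back on its pad, the small and large tins (there was no medium tin) were weighed in order and pushed flush into the rightmost and leftmost bays, and the pan is empty.

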